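# Open the sloping spacer box and stack its spacers

### The arm

A 6-joint arm with a two-finger parallel gripper is mounted at the origin on the work surface. World frame = base frame: x ahead of the robot, y to its left, z up, the work surface at z = 0. Lengths are in m, angles in degrees, forces in N, time in s.
With the tool pointing down it reaches from about 0.375 to 0.9 m from the base axis. Payload 3.1 kg.
Tool frame: the origin (TCP) lies midway between the tips of the shut fingers; the grasp point (between the pads) lies 19 mm behind it; z points along the fingers, y is the direction in which the jaws open and shut (so a half turn about z gives the same grasp; the last joint's range is limited). The gripper opens to 87 mm and grips with 3 to 60 N. Pads are 19 mm wide; open, the fingers measure 117 mm over their backs; the gripper's body (75 mm by 190 mm) begins 51 mm behind the grasp point.
Start: joints at [-76.289, 30.224, 82.088, -0, 67.689, -10.227], TCP at [0.254, -0.571, 0.183] pointing down, gripper open.
Joint ranges: [-176.69, 176.69], [-43.24, 126.21], [12.49, 139.97], [-82, 262], [0, 151.66], [-163.58, 163.58]. Speed limits (degrees/s): [159.86, 159.86, 180, 180, 180, 180].

### API

Orientations are given as a 3x3 rotation matrix whose columns are the frame's x, y, z axes.
In Python, from rig import status, vision, bot, models gives the robot as it stands.
- The arm moves only by the tool send_rows, never from a script. Its argument "moves" is a list of rows, each a list of 7 numbers: the shift along the tool's x, y, z in units of 25 mm (1.0 is 25 mm), then the turn, a rotation vector about the tool's x, y, z in units of 10 degrees (1.0 is 10 degrees), then the closure, from -1 (fully open) to 1 (shut), so that 0 is half open. In form: [[dx, dy, dz, rx, ry, rz, hand], ...]. A call has 1 to 12 rows; each row shifts and turns the commanded pose from where the row before left it, along the tool's axes as they then stand; what a row does not reach is not made up. A row lasts 1/8 s, in which the tool goes at most 62.5 mm and 10.7 degrees, less where a joint would pass 70% of its speed; a pose out of reach is approached as far as the arm can. A call is refused whole if a number of a shift passes 1 or a number of a turn 1, either way. A call with a gripper value outside its range is refused whole. The fingers move at their own pace and stop on an object; the grip force is fixed at half the most. Time passes only in rows, so rows that do not move let the fingers close. It gives the time, the measured TCP pose, the force and the opening at its end, in the units of the state.
- status.read_state(): the state, without advancing time (a new reading comes with each control period).
- vision.capture(name): name is "side" or "top" or "wrist"; returns a dict with "img" (480x640x3 uint8, red, green, blue), "depth" (480x640 float32, m along the optical axis (not along the pixel's ray), 0 where there is no reading), "fx", "fy", "cx", "cy" (pixels), "distortion" ([k1, k2, p1, p2, k3] as OpenCV has them; the pictures are not rectified), "pose" (4x4, takes a point from camera to world coordinates); the wrist camera has in their place "hand_eye" (4x4, takes a point from camera to tool coordinates, whose origin is the TCP and whose axes are the flange's). Camera axes: x right, y up, looking along -z (the intrinsics and any distortion apply to the point x, -y, -z); pixel columns grow to the right and rows downward; lengths in m; the calibration is good to about 2 mm. A picture is of the moment at which its call begins: read the wrist's pose just before it.
- bot.hand_in(): hands the job in, once; it reports no verdict.
Trained networks look in the newest picture that a camera, given by its name, has taken for a name from the list of things; names that differ only in an ending like _2 or _b are one class to them, and where a whole thing is asked for, a point or a joint stands for the part that bears it (a point fixed in the world has none). Each returns a list of dicts, best first, with "confidence" (0 to 1); they miss things now and then, are a little off and sometimes report something else, mostly with a low value. They report only what shows in the picture. A call takes as long as a camera call. They do not tell look-alikes from the thing itself.
- models.masks_of(camera, name): "mask" (480x640 bool, what is visible of it) and "extent" ([left, top, right, bottom] in pixels, round what is visible of it).
- models.landmark_of(camera, name): "point" ([column, row] in pixels: a listed point, or the origin of a listed thing).
The state is a dict: "time_s": time; "joint_positions": joint angles; "qvel": joint speeds; "tau": joint torques, N m; "position": TCP position; "tcp_rot": TCP orientation; "force": force on the tool from outside, world axes, zero at the start; "moment": the same for the moment, N m; "opening": opening from 0.0 (shut) to 1.0 (fully open).
Only numpy, scipy, OpenCV 4.12 (cv2) and the standard library are available. Lean on these libraries where they do the work, as an engineer would, in place of code of your own. Each camera call takes 0.05 s, during which the arm holds its last target.

### The job

Open the sloping clear box: take its lid by the grip block, lift it over the lip at the box's low end, slide it out of its grooves down the slope and lay it flat, grip up, on the middle of the square white pad. Then build a centred stack on the round steel plate: the large ceramic spacer disc from the box first, the small one on top of it, each set down, not dropped, and lying flat, wholly on what is under it. Let go of everything, and do not shift or knock over the bolts, adapter, spanner, bushing or bottle standing about.

Things in the scene. Friction and masses are not known exactly. Their poses are not given: they have to be found in the camera images.
- box: Fixed clear box on a stand, 126 mm long, 145 mm wide outside. Origin on the worktop under its middle; x level, from its low front end to its high rear end; y level across it; z up. The box slopes 25 degrees, rising along +x: in this frame up-slope is (0.906, 0, 0.423) and square out of the box (-0.423, 0, 0.906). Side walls and rear wall rise 43 mm above the floor.
- box_floor (a point): Middle of the upper face of the box's sloping floor, 90 mm above the origin of box (same level axes). Each disc lies flat on the floor against two pins (6 mm diameter, 6 mm high) on its down-slope side. Clear width across the box, between ledges and between flanges: 115 mm.
- lip_top (a point): Middle of the top edge of the lip across the box's low end (30 mm above the floor, 5 mm thick). The lid's ledges are 24 mm above the floor, the flanges over the side grooves start 39 mm above it: the 4 mm lid must be raised 6 to 11 mm square to the floor to pass over the lip and under the flanges, then slides about 125 mm down-slope until free. Grooves 135 mm wide for the 129 mm lid.
- lid_knob (a point): Centre of the aluminium grip block on the lid: 24 x 24 mm, standing 28 mm above the lid's top face, so this point is 14 mm above that face. The lid is a clear acrylic plate 114 mm (its x) by 129 mm (its y) by 4 mm, 110 g with its grip (+-30 %); the block's centre is 35 mm from the lid's middle on its -x side, the end at the lip. Axes are the lid's: x up the slope while shut, z out of its top face. At the start the lid lies shut on the ledges.
- lid_center (a point): Centre of the lid plate, half-way through its 4 mm thickness; same axes as lid_knob.
- large_center (a point): Centre (half-way up) of the large grey ceramic spacer disc, 56 mm diameter, 12 mm thick, about 110 g; z is its axis. At the start it lies in the upper half of the box, under the lid.
- small_center (a point): Centre (half-way up) of the small grey ceramic spacer disc, 40 mm diameter, 12 mm thick, about 55 g; z is its axis. At the start it lies in the lower half of the box, under the lid.
- lid: The lid itself (see lid_knob); origin at the middle of its underside.
- large: The large spacer disc; origin at the middle of its underside.
- small: The small spacer disc; origin at the middle of its underside.
- pad_top (a point): Middle of the top face of the fixed white nylon lid pad, 150 mm (its x) by 160 mm (its y), 8 mm thick, lying on the worktop to one side of the box.
- plate_top (a point): Middle of the top face of the fixed round steel stacking plate, 80 mm diameter, 8 mm thick, lying on the worktop to the other side of the box.
- spanner: Polished steel spanner lying flat on the worktop between the box and the robot, about 150 mm long; not to be disturbed. Origin at its middle, x along it.
- bolt1_mid (a point): Titanium hex bolt standing on its head (19 mm across flats, 53 mm tall); this point is on its axis 25 mm above the worktop. Not to be disturbed.
- bolt2_mid (a point): Titanium hex bolt standing on its head (19 mm across flats, 53 mm tall); this point is on its axis 25 mm above the worktop. Not to be disturbed.
- bolt3_mid (a point): Titanium hex bolt standing on its head (19 mm across flats, 53 mm tall); this point is on its axis 25 mm above the worktop. Not to be disturbed.
- adapter_mid (a point): Blue torque adapter, 28 mm diameter, 38 mm tall, standing; this point is 18 mm up. Not to be disturbed.
- bushing_mid (a point): Grey ceramic tube, 34 mm diameter, 22 mm tall, standing on the worktop between the box and the robot; point half-way up. Not to be disturbed.
- bottle_mid (a point): White closed bottle, 56 mm diameter, 150 mm tall; point half-way up. Not to be disturbed.
Mind the look-alikes: they are no part of the job. What is meant by the lid is not blue or yellow, and is the smaller of those in its own colour.

How it is judged (in metres and radians):
On the way, in this order (a step that is already met when the one before it is completed fails the run):
1. the lid has been raised over the lip and is part-way out of the low end of its grooves (x of lid_center in the frame of box between -0.12 and -0.06 m and y of lid_center in the frame of box between -0.012 and 0.012 m and z of lid_center in the frame of box below 0.1 m), for 0.05 s.
2. the lid lies flat on the pad (horizontal distance between lid_center and pad_top below 0.04 m and angle between the z axis of lid_center and the z axis of pad_top, either way round below 0.06 rad and z of lid_center in the frame of pad_top between -0.001 and 0.006 m and angle between lid_center's own z axis and vertical below 0.2 rad and contact force between the fingers and lid below 0.1 N), for 0.1 s.
3. the large spacer lies centred and flat on the plate, alone (z of large_center in the frame of plate_top between 0.003 and 0.009 m and horizontal distance between large_center and plate_top below 0.012 m and angle between the z axis of large_center and the z axis of plate_top, either way round below 0.08 rad and contact force between the fingers and large below 0.1 N and horizontal distance between small_center and plate_top above 0.06 m), for 0.1 s.
At the end, for the whole second after the job is handed in: The lid lies flat (within 3 degrees), grip up, on the pad, its middle within 40 mm of the pad's; the large spacer lies flat on the plate within 12 mm of its centre; the small spacer lies flat on the large one within 8 mm of its centre; all released and at rest (horizontal distance between lid_center and pad_top below 0.04 m and angle between the z axis of lid_center and the z axis of pad_top, either way round below 0.06 rad and z of lid_center in the frame of pad_top between -0.001 and 0.006 m and angle between lid_center's own z axis and vertical below 0.2 rad and z of large_center in the frame of plate_top between 0.003 and 0.009 m and horizontal distance between large_center and plate_top below 0.012 m and angle between the z axis of each of large_center, small_center and the z axis of plate_top, either way round below 0.08 rad and z of small_center in the frame of plate_top between 0.015 and 0.021 m and horizontal distance between small_center and large_center below 0.008 m and linear speed of each of lid, large, small below 0.02 m/s); the robot touches nothing.
It fails at once if a bystander is shifted by more than 25 mm or tipped over (distance of any of bolt1_mid, bolt2_mid, bolt3_mid, adapter_mid, bushing_mid, bottle_mid, spanner from where it was at the start of the episode above 0.025 m or angle between any of bolt1_mid, bolt2_mid, bolt3_mid, adapter_mid, bushing_mid, bottle_mid's own z axis and vertical above 0.5 rad).
It fails at once if a ceramic spacer is dropped (falls freely more than about 12 mm) ((contact force between the fingers and large below 0.05 N and linear speed of large above 0.5 m/s) or (contact force between the fingers and small below 0.05 N and linear speed of small above 0.5 m/s)).
It also fails if it takes over 64 s, if anything falls off the work surface, if the arm or the gripper's body presses on something with over 40 N, if the wrist force passes 120 N, or if a joint passes its speed limit or range.

## Working session

There is one attempt and no reset: what is moved stays moved. The work goes in short steps, Python scripts to look and compute and a tool call to move; the robot and the scene stay as the last step left them, time stands still between calls to the robot, and variables do not carry over. Pictures are saved under pics/ and viewed, and the job is handed in when it is done.

Besides the shell and the picture viewer there is one more tool, called after ">>>" by a JSON object that holds its "name" and its "arguments". send_rows: Moves the arm, as the interface text tells. Its arguments: {"type":"object","properties":{"moves":{"type":"array"}},"required":["moves"]}

```bash
ls; mkdir -p pics
python3 - <<'E'
from rig import status, vision, bot, models
import cv2
print(status.read_state())
for n in ["top","side","wrist"]:
    c=vision.capture(n); cv2.imwrite(f"pics/{n}0.png",c["img"][:,:,::-1])
    print(n,c["fx"],c["fy"],c["cx"],c["cy"],c["distortion"],c.get("pose",c.get("hand_eye")))
E
```

```text
pics
{'time_s': 0.0, 'joint_positions': array([-7.62894909e+01,  3.02817301e+01,  8.21585270e+01,  1.96096029e-04,
        6.76903492e+01, -1.02289004e+01]), 'qvel': array([-0.0092686 , -0.12470399, -0.061292  ,  0.10772823, -0.03658642,
       -0.11846281]), 'tau': array([-1.89152120e-04, -4.40044320e+01, -1.76590133e+01,  6.33050082e-02,
        5.81241434e-02, -1.53144997e-04]), 'position': array([ 0.25341356, -0.57038942,  0.18213025]), 'tcp_rot': array([[ 9.13975711e-01,  4.05768544e-01, -5.37204159e-04],
       [ 4.05768694e-01, -9.13973117e-01,  2.21530385e-03],
       [ 4.07910458e-04, -2.24271454e-03, -9.99997402e-01]]), 'force': array([0.18305156, 0.97261981, 0.25601652]), 'moment': array([0.01271007, 0.05315848, 0.00631397]), 'opening': 1.0058606622596964}
top 477.0045804070757 477.0045804070757 313.9920269614898 235.16301043330137 [-0.06521568  0.          0.          0.          0.        ] [[-0.00234084  0.99523358 -0.09749179  0.35232051]
 [-0.99999549 -0.00214605  0.00210283  0.08325131]
 [ 0.00188358  0.09749627  0.99523411  1.1048804 ]
 [ 0.          0.          0.          1.        ]]
side 547.3670893018777 547.3670893018777 320.55124498275705 240.57003594984204 [0.02600401 0.         0.         0.         0.        ] [[-0.97984415  0.13864082 -0.14381992  0.2996907 ]
 [-0.19924966 -0.62668311  0.75337099  0.98619704]
 [ 0.01431846  0.76684223  0.64167591  0.89588493]
 [ 0.          0.          0.          1.        ]]
wrist 379.5465511554252 379.5465511554252 326.7129362751971 235.47069161838667 [-0.08325137  0.          0.          0.          0.        ] [[ 9.36500161e-04  9.58436437e-01  2.85304608e-01  7.87327278e-02]
 [ 9.99998778e-01 -1.25476702e-03  9.32741400e-04 -1.10362430e-03]
 [ 1.25196416e-03  2.85303386e-01 -9.58436441e-01 -2.01122646e-01]
 [ 0.00000000e+00  0.00000000e+00  0.00000000e+00  1.00000000e+00]]
```

View pics/top0.png

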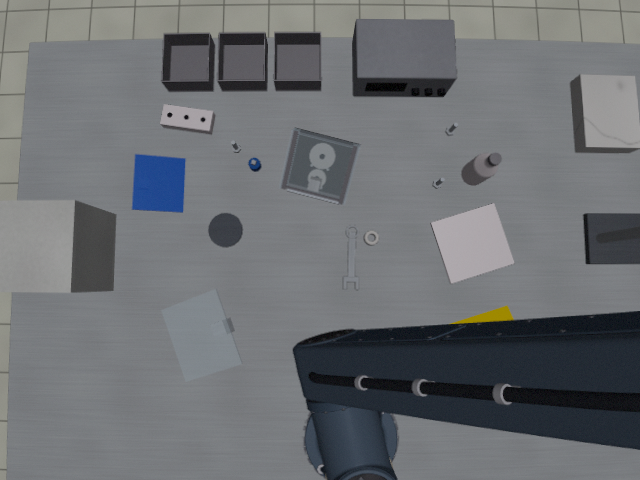

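View pics/side0.png

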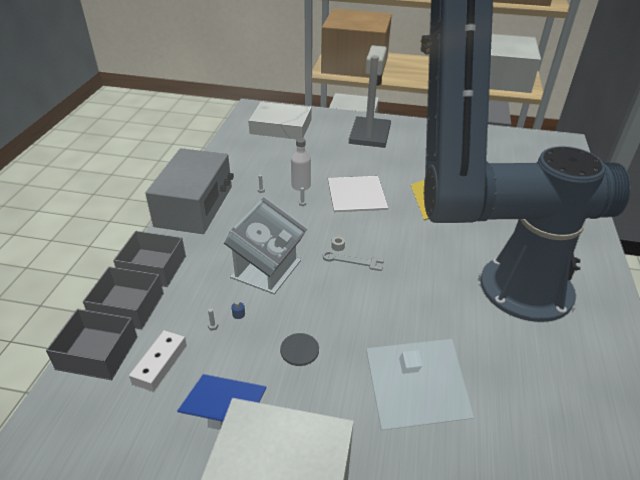

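View pics/wrist0.png

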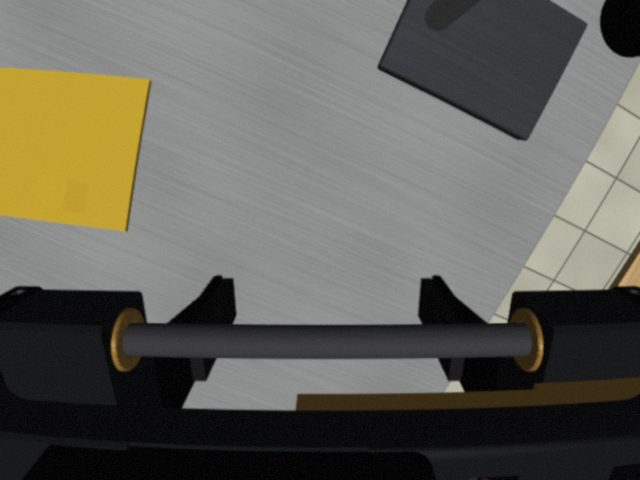

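```bash
cat > h.py <<'E'
import numpy as np, cv2
from rig import status, vision, bot, models
def K(c): return np.array([[c["fx"],0,c["cx"]],[0,c["fy"],c["cy"]],[0,0,1.]])
def pose(c,st=None):
    if "pose" in c: return np.array(c["pose"])
    T=np.eye(4);T[:3,:3]=st["tcp_rot"];T[:3,3]=st["position"];return T@np.array(c["hand_eye"])
def ray(c,T,uv):
    p=cv2.undistortPoints(np.array(uv,float).reshape(-1,1,2),K(c),np.array(c["distortion"])).reshape(-1,2)
    d=np.c_[p[:,0],-p[:,1],-np.ones(len(p))]
    return T[:3,3],d@T[:3,:3].T
def atz(c,T,uv,z):
    o,d=ray(c,T,uv); return o+d*((z-o[2])/d[:,2])[:,None]
def proj(c,T,P):
    q=(np.atleast_2d(P)-T[:3,3])@T[:3,:3]; q=q*[1,-1,-1]
    return cv2.projectPoints(q,np.zeros(3),np.zeros(3),K(c),np.array(c["distortion"]))[0].reshape(-1,2)
def dep(c,T,uv):
    u,v=np.round(uv).astype(int); w=c["depth"][v-1:v+2,u-1:u+2]; w=w[w>0]
    o,d=ray(c,T,uv); return o+d[0]*np.median(w) if len(w) else None
def tri(r):
    A=np.zeros((3,3));b=np.zeros(3)
    for o,d in r:
        d=d/np.linalg.norm(d);M=np.eye(3)-np.outer(d,d);A+=M;b+=M@o
    return np.linalg.solve(A,b)
E
python3 - <<'E'
from h import *
cs={n:vision.capture(n) for n in("top","side")}
np.set_printoptions(precision=4,suppress=True)
for nm in "box_floor lip_top lid_knob lid_center large_center small_center pad_top plate_top spanner bolt1_mid adapter_mid bushing_mid bottle_mid".split():
    D={}
    for n,c in cs.items():
        L=models.landmark_of(n,nm); T=pose(c)
        D[n]=L
        for l in L[:4]:
            print(nm,n,np.round(l["point"]),round(l["confidence"],2),dep(c,T,l["point"]))
    if D["top"] and D["side"]:
        print("   TRI",tri([(lambda o,d:(o,d[0]))(*ray(cs[n],pose(cs[n]),D[n][0]["point"])) for n in cs]))
E
```

```text
box_floor top [235. 148.] 0.21 [0.6635 0.2659 0.0186]
box_floor side [303. 197.] 0.69 [ 0.5776 -0.2075  0.0259]
   TRI [0.5242 0.2086 0.3411]
lip_top top [311. 190.] 0.76 [0.5436 0.0879 0.1191]
lip_top side [289. 249.] 0.85 [0.5439 0.0872 0.0927]
   TRI [0.5462 0.0877 0.0934]
lid_knob top [224. 329.] 0.98 [0.2506 0.2793 0.0511]
lid_knob top [141. 185.] 0.95 [0.574  0.4784 0.0351]
lid_knob top [314. 185.] 0.83 [0.5542 0.0809 0.1245]
lid_knob side [411. 362.] 0.86 [0.2479 0.3052 0.0442]
lid_knob side [282. 237.] 0.77 [0.5576 0.0917 0.1282]
lid_knob side [262. 184.] 0.59 [ 0.7065 -0.2454  0.0258]
lid_knob side [213. 419.] 0.58 [0.5778 0.4962 0.0394]
   TRI [0.2469 0.2852 0.0191]
lid_center top [318. 168.] 0.64 [0.5925 0.0713 0.1128]
lid_center side [269. 230.] 0.89 [0.5956 0.0616 0.1171]
lid_center side [415. 383.] 0.76 [0.237  0.3411 0.0301]
lid_center side [222. 400.] 0.59 [0.5802 0.4492 0.0253]
   TRI [0.5909 0.0716 0.1253]
pad_top top [472. 244.] 0.59 [ 0.4396 -0.2861  0.0067]
pad_top side [357. 192.] 0.65 [ 0.4399 -0.2874  0.0092]
   TRI [ 0.4394 -0.2846  0.0112]
plate_top top [225
[... 367 characters left out ...]

bolt1_mid top [236. 150.] 0.5 [0.6615 0.2635 0.0086]
bolt1_mid side [213. 317.] 0.59 [0.6623 0.2678 0.0337]
   TRI [ 0.664   0.1129 -0.1437]
adapter_mid top [252. 163.] 0.55 [0.6227 0.2225 0.0352]
adapter_mid side [242. 309.] 0.78 [0.614  0.2274 0.0265]
adapter_mid side [284. 239.] 0.69 [0.553  0.093  0.1255]
   TRI [0.6207 0.2234 0.0226]
bushing_mid top [372. 240.] 0.61 [ 0.4491 -0.0543 -0.0014]
bushing_mid side [338. 238.] 0.61 [ 0.4536 -0.0572  0.025 ]
bushing_mid side [268. 232.] 0.46 [0.5944 0.0695 0.1195]
   TRI [ 0.4494 -0.05    0.031 ]
bottle_mid top [486. 167.] 0.57 [ 0.5956 -0.2881  0.1131]
bottle_mid side [298. 162.] 0.94 [ 0.6071 -0.2686  0.0973]
   TRI [ 0.6101 -0.302   0.0754]
```

```bash
python3 - <<'E'
from h import *
for n,(x0,y0,w,h) in {"top":(270,115,100,100),"side":(215,190,100,110)}.items():
    c=vision.capture(n); im=c["img"][y0:y0+h,x0:x0+w,::-1]
    cv2.imwrite(f"pics/z_{n}.png",cv2.resize(im,None,fx=5.4,fy=5.4,interpolation=cv2.INTER_CUBIC))
E
python3 -c "
import cv2,numpy as np
a=cv2.imread('pics/z_top.png')[:540];b=cv2.imread('pics/z_side.png')[:540]
cv2.imwrite('pics/z1.png',cv2.resize(np.hstack([a,b]),(800,400)))"
```

```text
(no output)
```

View pics/z_top.png

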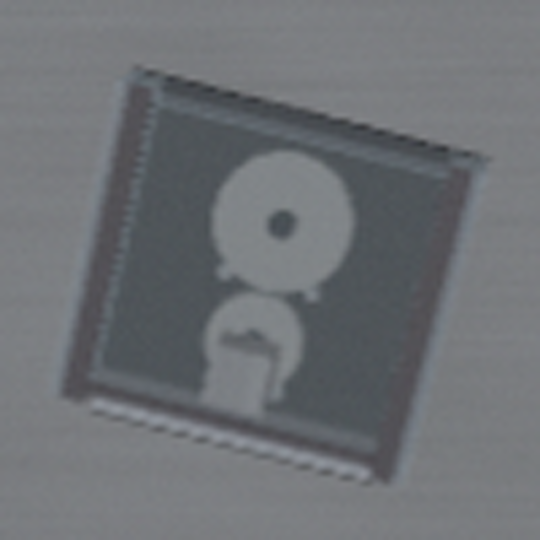

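View pics/z_side.png

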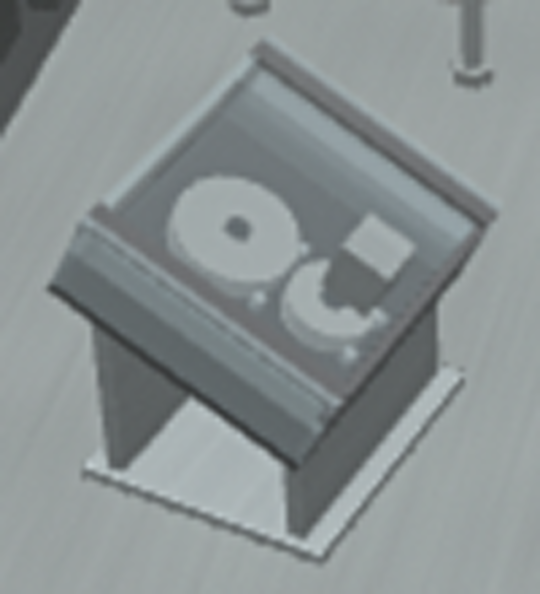

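```bash
cat > boxm.py <<'E'
from h import *
from scipy.optimize import least_squares
S=np.array([.9063,0,.4226]);N=np.array([-.4226,0,.9063])
def bx(s,y,h): return s*S+np.array([0,y,0])+h*N+np.array([0,0,.09])
def W(p,P):
    c,s=np.cos(p[2]),np.sin(p[2]); R=np.array([[c,-s,0],[s,c,0],[0,0,1]]); return P@R.T+np.array([p[0],p[1],0])
E
python3 - <<'E'
from boxm import *
np.set_printoptions(precision=4,suppress=True)
top=vision.capture("top");side=vision.capture("side")
C=np.array([bx(.063,.0725,.043),bx(.063,-.0725,.043),bx(-.063,.0725,.043),bx(-.063,-.0725,.043)])
tp=np.array([[135,72],[485,160],[65,398],[390,480]])/5.4+[270,115]
sp=np.array([[90,215],[262,45],[335,410],[492,215]])/5.4+[215,190]
lt=[311,190];ls=[289,249]
def f(p,full=True):
    a=proj(top,pose(top),W(p,C))-tp; b=proj(side,pose(side),W(p,C))-sp
    return np.r_[a.ravel(),b.ravel()]
r=least_squares(f,[.59,.07,-.24],loss="soft_l1");print(r.x,np.degrees(r.x[2]));print(f(r.x).reshape(-1,2))
p=r.x
for nm,P in dict(lip=bx(-.0605,0,.03),knob=bx(-.035,0,.042),lidc=bx(0,0,.026)).items():
    w=W(p,P[None]);print(nm,w,proj(top,pose(top),w),proj(side,pose(side),w))
for n,c,q in(("top",top,tp),("side",side,sp)):
    im=c["img"][:,:,::-1].copy(); x0,y0=(270,115) if n=="top" else (215,190)
    z=cv2.resize(im[y0:y0+110,x0:x0+110],None,fx=5,fy=5,interpolation=cv2.INTER_CUBIC)
    for h,ol in((.043,[(.063,.0725),(.063,-.0725),(-.063,-.0725),(-.063,.0725)]),(0.056,[(-.023,.012),(-.047,.012),(-.047,-.012),(-.023,-.012)])):
        P=W(p,np.array([bx(a,b,h) for a,b in ol])); u=(proj(c,pose(c),P)-[x0-.5,y0-.5])*5
        cv2.polylines(z,[u.astype(int)],True,(0,0,255),1)
    cv2.imwrite(f"pics/fit_{n}.png",z)
E
```

```text
[ 0.608   0.0665 -0.2487] -14.247392117035204
[[-3.642   0.9704]
 [ 0.2802  1.5098]
 [-2.8852 -1.19  ]
 [ 2.9213  0.0106]
 [-2.5126  0.9111]
 [-0.0814 -2.5226]
 [-0.3587 -0.738 ]
 [ 1.1388 -2.3425]]
lip [[0.5426 0.0831 0.0916]] [[312.9783 193.1286]] [[289.6349 248.1735]]
knob [[0.56   0.0786 0.1133]] [[315.0596 183.0737]] [[282.2988 238.4641]]
lidc [[0.5973 0.0692 0.1136]] [[319.4789 165.7581]] [[267.32   233.4652]]
```

```bash
python3 -c "
import cv2,numpy as np
cv2.imwrite('pics/fit.png',cv2.resize(np.hstack([cv2.imread('pics/fit_top.png'),cv2.imread('pics/fit_side.png')]),(800,400)))"
```

```text
(no output)
```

View pics/fit.png

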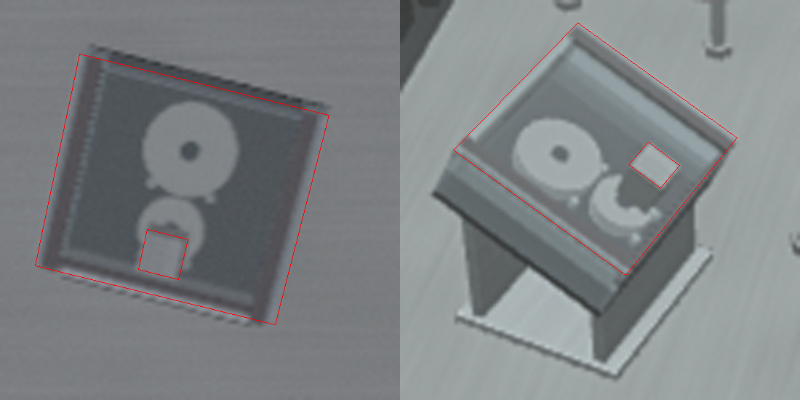

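```bash
cat > plan.py <<'E'
from boxm import *
from scipy.spatial.transform import Rotation as Ro
np.set_printoptions(precision=4,suppress=True)
P0=np.array([.608,.0665,np.radians(-14.25)])
def boxR(p): return Ro.from_euler('z',p[2]).as_matrix()
def Rtool(p):  # perpendicular to box floor, x up-slope
    B=boxR(p); x=B@S; z=-(B@N); return np.c_[x,np.cross(z,x),z]
def Rdown(yaw):
    x=np.array([np.cos(yaw),np.sin(yaw),0]);z=np.array([0,0,-1.]);return np.c_[x,np.cross(z,x),z]
def plan(p,R,p1,R1,hand,n=None,acc=2):
    """rows from p,R to p1,R1; rounded; cumulative"""
    p=np.array(p);R=np.array(R);p1=np.array(p1)
    rv=Ro.from_matrix(R.T@R1).as_rotvec(degrees=True)
    if n is None: n=int(np.ceil(max(np.linalg.norm(p1-p)/.0245,np.abs(rv).max()/9.8,1)))
    rows=[]
    for k in range(n):
        rv=Ro.from_matrix(R.T@R1).as_rotvec(degrees=True)
        d=R.T@(p1-p)/(n-k)/.025; t=rv/(n-k)/10
        row=np.clip(np.round(np.r_[d,t],acc),-1,1); rows.append(row)
        p=p+R@row[:3]*.025; R=R@Ro.from_rotvec(row[3:]*10,degrees=True).as_matrix()
    for i in range(0,n,12): print(str([[float(x) for x in r]+[hand] for r in rows[i:i+12]]).replace(' ',''))
    print("end",p,"err",p-p1,Ro.from_matrix(R.T@R1).as_rotvec(degrees=True)); return p,R
E
python3 - <<'E'
from plan import *
st=status.read_state()
# commanded start: nominal
R1=Rtool(P0); k=W(P0,bx(-.035,0,.042)[None])[0]
plan([.254,-.571,.183],st["tcp_rot"],k+.085*(-R1[:,2]),R1,0)
E
```

```text
[[0.69,-0.66,-0.01,-0.03,0.08,0.13,0],[0.67,-0.67,-0.0,-0.03,0.08,0.13,0],[0.66,-0.69,0.0,-0.03,0.08,0.12,0],[0.64,-0.7,0.01,-0.03,0.08,0.13,0],[0.63,-0.71,0.01,-0.03,0.08,0.12,0],[0.61,-0.73,0.02,-0.03,0.08,0.13,0],[0.59,-0.74,0.02,-0.03,0.08,0.13,0],[0.58,-0.75,0.03,-0.03,0.08,0.12,0],[0.56,-0.77,0.03,-0.03,0.08,0.13,0],[0.54,-0.78,0.03,-0.03,0.08,0.12,0],[0.52,-0.79,0.04,-0.03,0.08,0.13,0],[0.51,-0.8,0.04,-0.03,0.08,0.12,0]]
[[0.49,-0.81,0.04,-0.03,0.08,0.13,0],[0.47,-0.82,0.05,-0.03,0.08,0.12,0],[0.45,-0.83,0.05,-0.03,0.08,0.13,0],[0.43,-0.84,0.05,-0.03,0.08,0.12,0],[0.41,-0.85,0.05,-0.03,0.08,0.13,0],[0.39,-0.86,0.05,-0.02,0.08,0.13,0],[0.37,-0.87,0.05,-0.03,0.08,0.12,0],[0.35,-0.88,0.05,-0.02,0.08,0.13,0],[0.33,-0.89,0.06,-0.03,0.08,0.12,0],[0.31,-0.9,0.06,-0.02,0.08,0.13,0],[0.29,-0.9,0.06,-0.03,0.08,0.12,0],[0.28,-0.91,0.06,-0.02,0.08,0.13,0]]
[[0.25,-0.92,0.06,-0.03,0.08,0.12,0],[0.23,-0.92,0.05,-0.02,0.08,0.13,0],[0.21,-0.93,0.05,-0.03,0.08,0.12,0],[0.19,-0.93,0.05,-0.02,0.08,0.13,0],[0.17,-0.93,0.05,-0.03,0.08,0.12,0],[0.16,-0.94,0.05,-0.02,0.07,0.13,0]]
end [0.5253 0.0875 0.1904] err [ 0.     -0.0001  0.0001] [-0.0235  0.0443 -0.0492]
```

>>> {"name": "send_rows", "arguments": {"moves": [[0.69,-0.66,-0.01,-0.03,0.08,0.13,0],[0.67,-0.67,0,-0.03,0.08,0.13,0],[0.66,-0.69,0,-0.03,0.08,0.12,0],[0.64,-0.7,0.01,-0.03,0.08,0.13,0],[0.63,-0.71,0.01,-0.03,0.08,0.12,0],[0.61,-0.73,0.02,-0.03,0.08,0.13,0],[0.59,-0.74,0.02,-0.03,0.08,0.13,0],[0.58,-0.75,0.03,-0.03,0.08,0.12,0],[0.56,-0.77,0.03,-0.03,0.08,0.13,0],[0.54,-0.78,0.03,-0.03,0.08,0.12,0],[0.52,-0.79,0.04,-0.03,0.08,0.13,0],[0.51,-0.8,0.04,-0.03,0.08,0.12,0]]}}

```text
time_s: 3.25
position: [0.3625, -0.3072, 0.1862]
tcp_rot: [[0.973, 0.149, 0.178], [0.153, -0.988, -0.014], [0.174, 0.041, -0.984]]
force: [0.3, -0.3, -0.5]
opening: 0.499
```

>>> {"name": "send_rows", "arguments": {"moves": [[0.49,-0.81,0.04,-0.03,0.08,0.13,0],[0.47,-0.82,0.05,-0.03,0.08,0.12,0],[0.45,-0.83,0.05,-0.03,0.08,0.13,0],[0.43,-0.84,0.05,-0.03,0.08,0.12,0],[0.41,-0.85,0.05,-0.03,0.08,0.13,0],[0.39,-0.86,0.05,-0.02,0.08,0.13,0],[0.37,-0.87,0.05,-0.03,0.08,0.12,0],[0.35,-0.88,0.05,-0.02,0.08,0.13,0],[0.33,-0.89,0.06,-0.03,0.08,0.12,0],[0.31,-0.9,0.06,-0.02,0.08,0.13,0],[0.29,-0.9,0.06,-0.03,0.08,0.12,0],[0.28,-0.91,0.06,-0.02,0.08,0.13,0]]}}

```text
time_s: 4.75
position: [0.4708, -0.044, 0.189]
tcp_rot: [[0.933, -0.119, 0.34], [-0.103, -0.993, -0.065], [0.345, 0.025, -0.938]]
force: [0.0, -0.4, -0.4]
opening: 0.501
```

>>> {"name": "send_rows", "arguments": {"moves": [[0.25,-0.92,0.06,-0.03,0.08,0.12,0],[0.23,-0.92,0.05,-0.02,0.08,0.13,0],[0.21,-0.93,0.05,-0.03,0.08,0.12,0],[0.19,-0.93,0.05,-0.02,0.08,0.13,0],[0.17,-0.93,0.05,-0.03,0.08,0.12,0],[0.16,-0.94,0.05,-0.02,0.07,0.13,0],[0,0,0,0,0,0,0],[0,0,0,0,0,0,0]]}}

```text
time_s: 5.75
position: [0.5245, 0.087, 0.1905]
tcp_rot: [[0.879, -0.246, 0.408], [-0.224, -0.969, -0.104], [0.421, -0.0, -0.907]]
force: [-1.5, -0.3, -0.7]
opening: 0.499
```

Run:
```python
from plan import *
st=status.read_state(); c=vision.capture("wrist"); 
R=Rtool(P0); print(st["time_s"],st["position"],st["tcp_rot"],R,st["joint_positions"],st["opening"])
cv2.imwrite("pics/w1.png",c["img"][:,:,::-1]); np.savez("w1.npz",img=c["img"],depth=c["depth"],p=st["position"],R=st["tcp_rot"])
T=pose(c,st)
for nm in ("lid_knob","lip_top","large_center","small_center","box_floor","lid_center"):
    for l in models.landmark_of("wrist",nm)[:2]: print(nm,np.round(l["point"],1),round(l["confidence"],2),dep(c,T,l["point"]))
t=vision.capture("top"); cv2.imwrite("pics/t1.png",t["img"][:,:,::-1])
```

```text
5.75 [0.5245 0.087  0.1905] [[ 0.8789 -0.2465  0.4084]
 [-0.2236 -0.9692 -0.1036]
 [ 0.4213 -0.0003 -0.9069]] [[ 0.8784 -0.2461  0.4096]
 [-0.2231 -0.9692 -0.104 ]
 [ 0.4226  0.     -0.9063]] [  1.7416  15.5719 113.9794 -14.7226  27.1521 117.7518] 0.49893188208369166
lid_knob [322. 232.] 0.66 [0.554  0.0845 0.1258]
lip_top [325.1 254.3] 0.88 [0.5405 0.0858 0.0916]
lid_center [327.1 181.1] 0.63 [0.5943 0.0704 0.1151]
lid_center [327.8 182.9] 0.35 [0.5928 0.0702 0.1145]
```

View pics/w1.png

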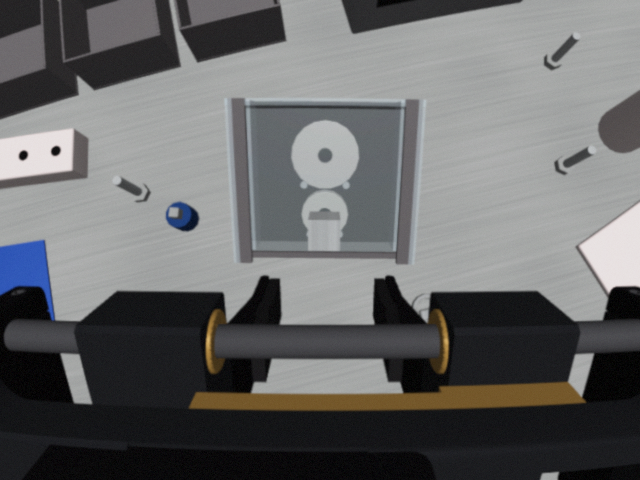

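>>> {"name": "send_rows", "arguments": {"moves": [[-0.94,0,0,0,0,0,0],[-0.94,0,0,0,0,0,0],[-0.94,0,0,0,0,0,0],[-0.94,0,0,0,0,0,0],[-0.94,0,0,0,0,0,0],[-0.94,0,0,0,0,0,0],[0,0,0,0,0,0,0]]}}

```text
time_s: 7.02
position: [0.399, 0.1188, 0.1303]
tcp_rot: [[0.88, -0.245, 0.406], [-0.222, -0.97, -0.104], [0.419, 0.001, -0.908]]
force: [0.0, 0.3, 0.1]
opening: 0.496
```

Run:
```python
from plan import *
st=status.read_state();print(st["position"],st["tcp_rot"],st["joint_positions"])
```

```text
[0.399  0.1188 0.1303] [[ 0.8804 -0.2449  0.4062]
 [-0.2218 -0.9695 -0.1038]
 [ 0.4192  0.0013 -0.9079]] [  9.2406  16.9723 131.3275 -48.1596  13.0098 158.8567]
```

>>> {"name": "send_rows", "arguments": {"moves": [[0,0,0.9,0,0,0,0],[0,0,0.9,0,0,0,0],[0,0,0.9,0,0,0,0],[0,0,0,0,0,0,0]]}}

```text
time_s: 7.52
position: [0.439, 0.1105, 0.0923]
tcp_rot: [[0.891, -0.243, 0.382], [-0.225, -0.97, -0.092], [0.393, -0.004, -0.919]]
force: [0.3, -0.3, -1.0]
opening: 0.502
```

Run:
```python
from plan import *
st=status.read_state();print(st["position"],st["tcp_rot"],st["joint_positions"])
```

```text
[0.439  0.1105 0.0923] [[ 0.8914 -0.2432  0.3824]
 [-0.2253 -0.97   -0.0918]
 [ 0.3932 -0.0044 -0.9194]] [  5.6976  24.3355 128.4882 -55.2987   9.0468 163.3427]
```

```bash
cat > kin.py <<'E'
from plan import *
data=[([-76.2895,30.2817,82.1585,0.0002,67.6903,-10.2289],[.25341,-.57039,.18213],[[.914,.4058,-.0005],[.4058,-.914,.0022],[.0004,-.0022,-1]]),
([1.7416,15.5719,113.9794,-14.7226,27.1521,117.7518],[.5245,.087,.1905],[[.8789,-.2465,.4084],[-.2236,-.9692,-.1036],[.4213,-.0003,-.9069]]),
([9.2406,16.9723,131.3275,-48.1596,13.0098,158.8567],[.399,.1188,.1303],[[.8804,-.2449,.4062],[-.2218,-.9695,-.1038],[.4192,.0013,-.9079]]),
([5.6976,24.3355,128.4882,-55.2987,9.0468,163.3427],[.439,.1105,.0923],[[.8914,-.2432,.3824],[-.2253,-.97,-.0918],[.3932,-.0044,-.9194]])]
rz=lambda a:Ro.from_euler('z',a,degrees=True).as_matrix()
ry=lambda a:Ro.from_euler('y',a,degrees=True).as_matrix()
def fk(q,m):
    h,L1,L2,D,y0,a,e=m
    A=rz(q[0]);B=A@ry(q[1]);C=B@ry(q[2])
    E=C@rz(q[3])@ry(q[4])@rz(q[5])
    p=np.array([0,0,h])+A@np.array([a,y0,0])+B@np.array([0,0,L1])+C@np.array([e,0,L2])+E@np.array([0,0,D])
    return p,E@rz(90)
LO=np.array([-176.69,-43.24,12.49,-82,0,-163.58]);HI=np.array([176.69,126.21,139.97,262,151.66,163.58])
def fit():
    f=lambda m:np.concatenate([(fk(q,m)[0]-p) for q,p,R in data]+[.002*(m-[.3,.4,.4,.25,.1,0,0])])
    r=least_squares(f,[.3,.4,.4,.25,.1,0,0]); return r.x,r.fun
def ik(p,R,q0,m):
    f=lambda q:np.r_[(fk(q,m)[0]-p)*10,((fk(q,m)[1]-R)).ravel()]
    r=least_squares(f,q0,bounds=(LO-.0,HI+.0),x_scale=50.); return r.x,np.linalg.norm(r.fun)
E
python3 - <<'E'
from kin import *
m,fu=fit();print(m,fu[:12])
for q,p,R in data: print(np.abs(fk(q,m)[1]-np.array(R)).max())
E
```

```text
[ 0.2741  0.5881  0.3917  0.3449  0.111  -0.0001  0.1141] [ 0. -0.  0. -0. -0. -0.  0. -0. -0. -0.  0.  0.]
4.087912450898099e-05
4.761137839093266e-05
3.942269746226579e-05
4.3477455605234194e-05
```

```bash
cat >> kin.py <<'E'
M=np.array([0.2741,0.5881,0.3917,0.3449,0.1110,-0.0001,0.1141])
M,_=fit()
E
python3 - <<'E'
from kin import *
for flip in(0,1):
  for psi in(25,15,8,0):
    B=boxR(P0)@ry(-psi)   # tool z = -(B z)
    x=B[:,0]*(1-2*flip);z=-B[:,2];R=np.c_[x,np.cross(z,x),z]
    q=np.array([2,16,114,-10,40,115. if not flip else -65.]); out=[]
    for d in np.linspace(0,.15,7):
        # tip: 5mm above lid along tool dir from block centre
        k=W(P0,bx(-.035-d,0,.05)[None])[0]; tcp=k+z*.009
        q,e=ik(tcp,R,q,M); out.append(np.r_[q,e*1000])
    print(flip,psi);print(np.round(np.array(out)[[0,2,4,6]],1))
E
```

```text
0 25
[[  0.5  26.4 114.5 -22.9  16.  125.5   0. ]
 [  2.2  27.3 120.8 -41.7  10.4 146.2   0. ]
 [  3.6  28.5 125.3 -57.5   7.9 163.6  55.3]
 [  4.7  29.7 128.3 -56.2   6.9 163.6 156. ]]
0 15
[[ -1.2  26.9 106.8  -6.4  31.7 108.    0. ]
 [  0.1  27.  113.4  -8.6  25.4 111.7   0. ]
 [  1.8  27.8 119.7 -13.   18.5 117.9   0. ]
 [  3.9  29.6 125.9 -24.6  11.2 131.7   0. ]]
0 8
[[ -2.2  28.4 101.4  -2.5  42.4 103.7   0. ]
 [ -1.1  28.  108.1  -3.1  36.1 105.5   0. ]
 [  0.3  28.3 114.6  -4.1  29.5 108.    0. ]
 [  2.   29.4 120.9  -5.9  22.2 111.6   0. ]]
0 0
[[ -3.3  30.9  95.2  -0.   54.  101.    0. ]
 [ -2.3  30.1 102.   -0.   47.8 102.    0. ]
 [ -1.1  30.  108.7   0.   41.3 103.1   0. ]
 [  0.3  30.5 115.1  -0.   34.4 104.5   0. ]]
1 25
[[  0.5  26.4 114.5 -22.9  16.  -54.5   0. ]
 [  2.2  27.3 120.8 -41.7  10.4 -33.8   0. ]
 [  4.4  29.1 126.5 -82.    7.9   9.   13.2]
 [  7.5  30.6 128.9 -82.    9.2  12.4 109. ]]
1 15
[[ -1.2  26.9 106.8  -6.4  31.7 -72.    0. ]
 [  0.1  27.  113.4  -8.6  25.4 -68.3   0. ]
 [  1.8  27.8 119.7 -13.   18.5 -62.1   0. ]
 [  3.9  29.6 125.9 -24.6  11.2 -48.3   0. ]]
1 8
[[ -2.2  28.4 101.4  -2.5  42.4 -76.3   0. ]
 [ -1.1  28.  108.1  -3.1  36.1 -74.5   0. ]
 [  0.3  28.3 114.6  -4.1  29.5 -72.    0. ]
 [  2.   29.4 120.9  -5.9  22.2 -68.4   0. ]]
1 0
[[ -3.3  30.9  95.2  -0.   54.  -79.    0. ]
 [ -2.3  30.1 102.   -0.   47.8 -78.    0. ]
 [ -1.1  30.  108.7   0.   41.3 -76.9   0. ]
 [  0.3  30.5 115.1  -0.   34.4 -75.5   0. ]]
```

```bash
cat > ov.py <<'E'
from kin import *
def overlay(c,T,p,fn,box,sc):
    x0,y0,w,h=box; z=cv2.resize(c["img"][y0:y0+h,x0:x0+w,::-1],None,fx=sc,fy=sc,interpolation=cv2.INTER_CUBIC)
    for hh,ol in((.043,[(.063,.0725),(.063,-.0725),(-.063,-.0725),(-.063,.0725)]),(0.056,[(-.023,.012),(-.047,.012),(-.047,-.012),(-.023,-.012)]),(0.028,[(-.023,.012),(-.047,.012),(-.047,-.012),(-.023,-.012)]),(.030,[(-.063,.0575),(-.058,.0575),(-.058,-.0575),(-.063,-.0575)])):
        P=W(p,np.array([bx(a,b,hh) for a,b in ol])); u=(proj(c,T,P)-[x0-.5,y0-.5])*sc
        cv2.polylines(z,[np.round(u).astype(int)],True,(0,0,255),1)
    cv2.imwrite(fn,z)
E
python3 - <<'E'
from ov import *
d=np.load("w1.npz"); c=vision.capture("wrist"); c["img"]=d["img"]
T=pose(c,dict(position=d["p"],tcp_rot=d["R"]))
overlay(c,T,P0,"pics/ow1.png",(215,90,220,185),3.6)
E
```

View pics/ow1.png

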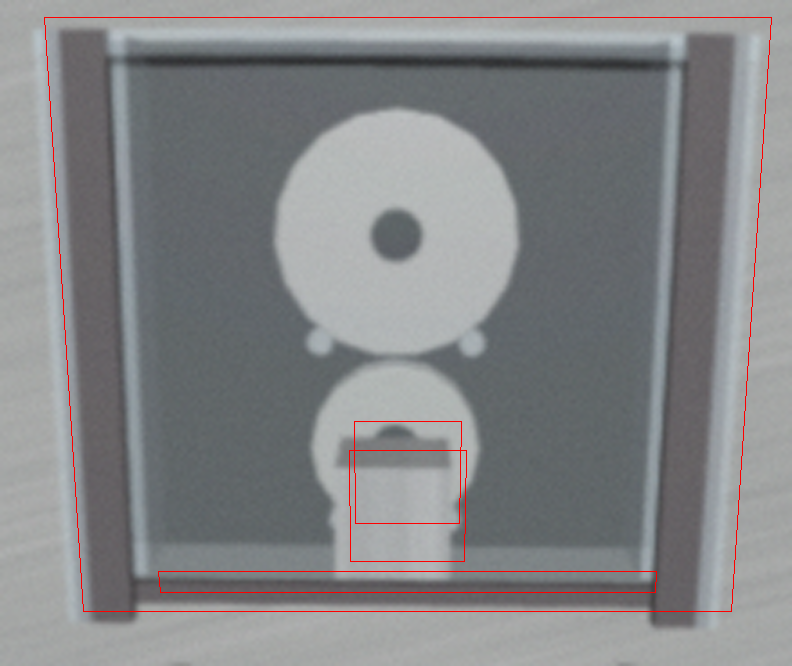

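Run:
```python
from ov import *
d=np.load("w1.npz"); c=vision.capture("wrist"); c["img"]=d["img"]
T=pose(c,dict(position=d["p"],tcp_rot=d["R"]))
uv=np.array([[36,30],[762,35],[78,620],[718,627],[334,467],[450,467],[335,578],[450,578]])/3.6+[214.5,89.5]
PP=np.array([bx(.063,.0725,.043),bx(.063,-.0725,.043),bx(-.063,.0725,.043),bx(-.063,-.0725,.043),bx(-.023,.012,.056),bx(-.023,-.012,.056),bx(-.047,.012,.056),bx(-.047,-.012,.056)])
f=lambda p:(proj(c,T,W(p,PP))-uv).ravel()
r=least_squares(f,P0,x_scale=[.1,.1,.1],loss="soft_l1");print(r.x,np.degrees(r.x[2]));print(f(r.x).reshape(-1,2))
p=r.x;overlay(c,T,p,"pics/ow2.png",(215,90,220,185),3.6)
top=vision.capture("top")
o,dd=ray(c,T,np.array([[397,233],[395,447]])/3.6+[214.5,89.5])
B=boxR(p);n=B@N;c0=W(p,bx(0,0,.012)[None])[0]
for i in range(2):
    q=o+dd[i]*((c0-o)@n)/(dd[i]@n); l=B.T@(q-np.r_[p[:2],0.09]); print("disc s,y,h",l@S,l[1],l@N,q)
```

```text
[ 0.6053  0.0696 -0.2584] -14.80570061335205
[[-0.5783 -0.3   ]
 [ 0.072   0.014 ]
 [-2.4769  0.7198]
 [ 0.1138  0.6389]
 [ 0.3275 -0.3914]
 [ 0.6768 -0.0711]
 [ 0.232  -0.3836]
 [ 0.0757 -0.0598]]
disc s,y,h 0.020487569806321992 0.0001358175624226322 0.011999645400000048 [0.6184 0.0663 0.1095]
disc s,y,h -0.029475031096983663 0.00024150650792392086 0.011999645399999995 [0.5747 0.0779 0.0884]
```

View pics/ow2.png

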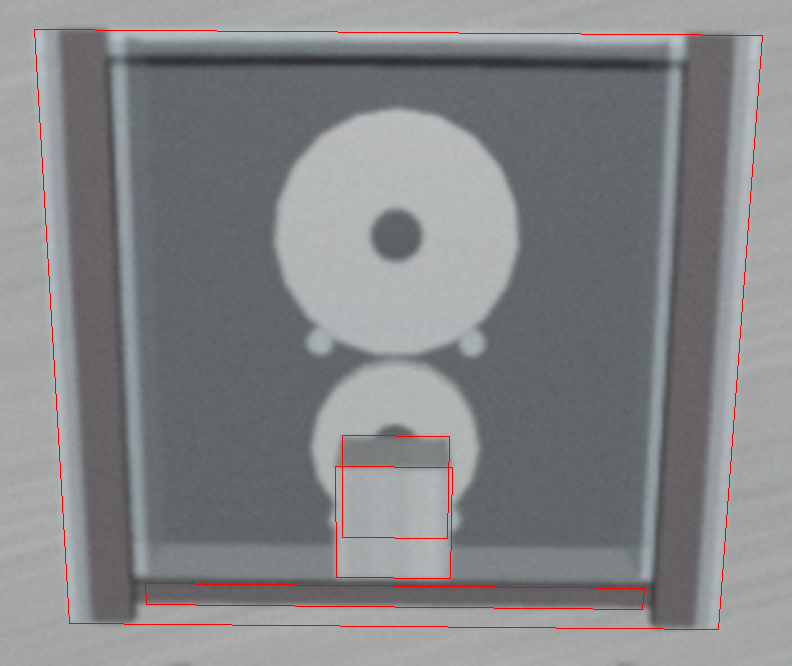

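```bash
cat >> kin.py <<'E'
PB=np.array([.6053,.0696,-.2575])
def Rpsi(psi,p=None):
    p=PB if p is None else p
    B=boxR(p)@ry(-psi); z=-B[:,2]; x=B[:,0]; return np.c_[x,np.cross(z,x),z]
def bw(s,y,h): return W(PB,bx(s,y,h)[None])[0]
E
python3 - <<'E'
from kin import *
st=status.read_state(); R=Rpsi(12); k=bw(-.035,0,.042); z=R[:,2]
p,R1=plan(st["position"],st["tcp_rot"],k-z*.05,R,0)
plan(p,R1,k+z*.009,R,0)
print(k,[np.round(ik(k+z*t,R,[0,27,105,-5,33,108],M)[0],1) for t in(-.05,.009)])
E
```

```text
[[0.88,-0.01,-0.13,-0.01,-0.18,0.01,0],[0.88,-0.01,-0.16,-0.01,-0.19,0.01,0],[0.87,-0.02,-0.18,-0.01,-0.18,0.01,0],[0.86,-0.02,-0.21,-0.0,-0.19,0.01,0],[0.86,-0.02,-0.24,-0.01,-0.18,0.01,0],[0.85,-0.01,-0.27,-0.0,-0.19,0.01,0]]
end [0.5474 0.0848 0.1622] err [-0.     -0.0001 -0.    ] [-0.028   0.0186  0.0364]
[[0.0,-0.0,0.79,-0.0,0.0,0.0,0],[0.0,-0.0,0.78,-0.0,0.0,0.0,0],[0.0,-0.0,0.79,-0.0,0.0,0.0,0]]
end [0.5592 0.0817 0.1045] err [-0. -0. -0.] [-0.028   0.0186  0.0364]
[0.5575 0.0822 0.1133] [array([ -0.9,  22.2, 103. ,  -4.2,  43.2, 106.5]), array([ -1.3,  28.3, 104.7,  -4.8,  35.5, 107.1])]
```

>>> {"name": "send_rows", "arguments": {"moves": [[0.88,-0.01,-0.13,-0.01,-0.18,0.01,0],[0.88,-0.01,-0.16,-0.01,-0.19,0.01,0],[0.87,-0.02,-0.18,-0.01,-0.18,0.01,0],[0.86,-0.02,-0.21,0,-0.19,0.01,0],[0.86,-0.02,-0.24,-0.01,-0.18,0.01,0],[0.85,-0.01,-0.27,0,-0.19,0.01,0],[0,0,0,0,0,0,0],[0,0,0,0,0,0,0]]}}

```text
time_s: 8.68
position: [0.5329, 0.0833, 0.1561]
tcp_rot: [[0.94, -0.259, 0.221], [-0.249, -0.966, -0.072], [0.232, 0.013, -0.973]]
force: [-0.3, -0.3, 0.2]
opening: 0.5
```

Run:
```python
from ov import *
st=status.read_state(); c=vision.capture("wrist"); T=pose(c,st)
print(st["position"]); overlay(c,T,PB,"pics/ow3.png",(130,60,400,320),2)
R=Rpsi(12); k=bw(-.035,0,.042); z=R[:,2]
plan(st["position"],st["tcp_rot"],k+z*.009,R,0,n=4)
```

```text
[0.5329 0.0833 0.1561]
[[0.13,-0.06,0.56,0.02,-0.04,-0.0,0],[0.14,-0.06,0.56,0.02,-0.03,-0.0,0],[0.14,-0.05,0.56,0.02,-0.04,-0.0,0],[0.14,-0.06,0.56,0.02,-0.03,-0.01,0]]
end [0.5593 0.0818 0.1045] err [0.     0.0001 0.    ] [-0.0296 -0.0044  0.0018]
```

View pics/ow3.png

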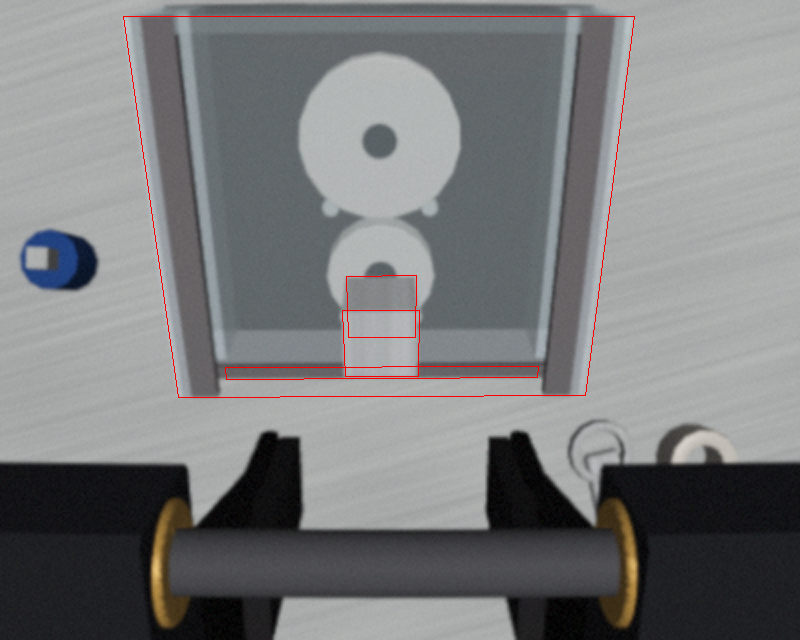

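>>> {"name": "send_rows", "arguments": {"moves": [[0.26,-0.06,0.26,0.02,-0.04,0,0],[0.27,-0.06,0.5,0.02,-0.03,0,0],[0.02,-0.05,0.56,0.02,-0.04,0,0],[0,-0.06,0.56,0.02,-0.03,-0.01,0],[0,0,0.36,0,0,0,0],[0,0,0,0,0,0,0],[0,0,0,0,0,0,0]]}}

```text
time_s: 9.6
position: [0.5617, 0.0816, 0.1054]
tcp_rot: [[0.945, -0.255, 0.204], [-0.249, -0.967, -0.053], [0.211, -0.001, -0.978]]
force: [-0.1, -1.0, 0.7]
opening: 0.499
```

Run:
```python
from ov import *
st=status.read_state(); 
R=Rpsi(12); k=bw(-.035,0,.042); z=R[:,2]; print(st["position"],st["force"],R.T@(st["position"]-(k+z*.009)))
plan(st["position"],st["tcp_rot"],k+z*.009,R,0,n=2)
```

```text
[0.5617 0.0816 0.1054] [-0.1093 -1.041   0.7401] [ 0.0025 -0.0005 -0.0005]
[[-0.05,0.01,0.01,-0.0,-0.01,-0.0,0],[-0.05,0.01,0.01,-0.01,-0.01,-0.0,0]]
end [0.5593 0.0817 0.1044] err [ 0.  0. -0.] [ 0.0404  0.033  -0.0247]
```

>>> {"name": "send_rows", "arguments": {"moves": [[-0.1,0,0,0,0,0,0],[0,0,0,0,0,0,1],[0,0,0,0,0,0,1],[0,0,0,0,0,0,1],[0,0,0,0,0,0,1],[0,0,0,0,0,0,1]]}}

```text
time_s: 10.35
position: [0.5593, 0.0822, 0.1048]
tcp_rot: [[0.945, -0.255, 0.204], [-0.249, -0.967, -0.053], [0.211, -0.001, -0.978]]
force: [-0.2, 0.1, -0.6]
opening: 0.041
```

>>> {"name": "send_rows", "arguments": {"moves": [[-0.02,0,-0.08,0,0,0,1],[-0.02,0,-0.08,0,0,0,1],[-0.02,0,-0.08,0,0,0,1],[-0.02,0,-0.08,0,0,0,1],[0,0,0,0,0,0,1],[0,0,0,0,0,0,1]]}}

```text
time_s: 11.1
position: [0.5558, 0.0831, 0.1122]
tcp_rot: [[0.945, -0.255, 0.204], [-0.249, -0.967, -0.053], [0.211, -0.001, -0.978]]
force: [-0.7, 1.2, -0.2]
opening: 0.006
```

Run:
```python
from ov import *
st=status.read_state(); print(st["force"],st["opening"],st["moment"])
k=bw(-.035,0,.042); B=boxR(PB); R=Rpsi(12)
l=B.T@(st["position"]-(k+R[:,2]*.009)); print("s,y,h",l@S,l[1],l@N)
c=vision.capture("side"); cv2.imwrite("pics/s2.png",cv2.resize(c["img"][170:310,200:340,::-1],None,fx=4,fy=4,interpolation=cv2.INTER_CUBIC))
c=vision.capture("wrist"); cv2.imwrite("pics/w4.png",c["img"][:,:,::-1])
```

```text
[-0.6821  1.2334 -0.177 ] 0.005746958759206989 [ 0.0294  0.117  -0.0148]
s,y,h -0.00010194060418506719 0.0004813448865256694 0.00860376684034682
```

View pics/s2.png

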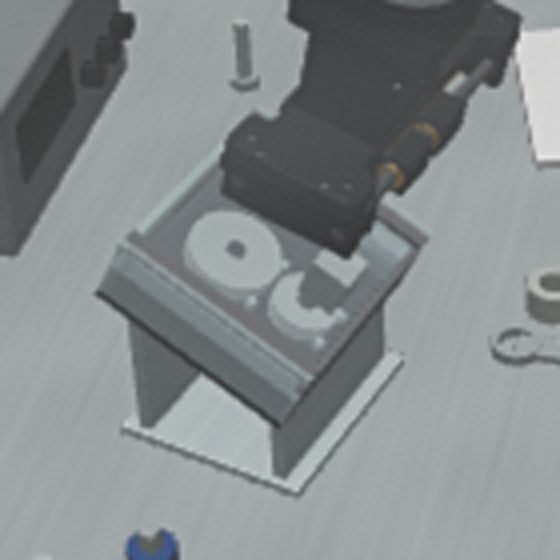

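View pics/w4.png

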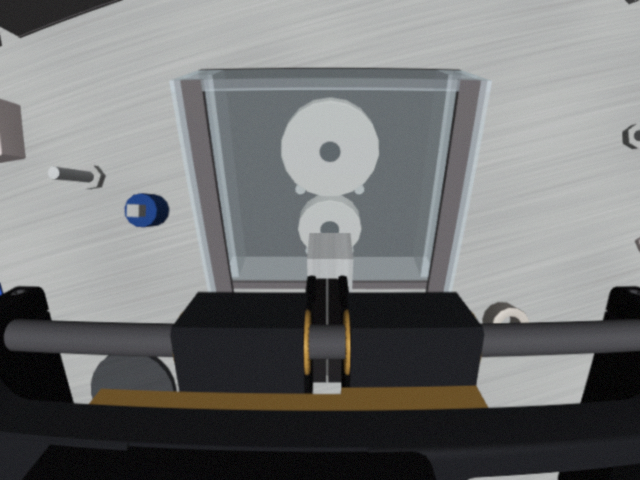

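Run:
```python
from ov import *
st=status.read_state(); c=vision.capture("wrist"); T=pose(c,st); R=st["tcp_rot"];p=st["position"]
print("tcp px",proj(c,T,p),"grasp px",proj(c,T,p-R[:,2]*.019),"-.05",proj(c,T,p-R[:,2]*.05))
overlay(c,T,PB,"pics/ow4.png",(200,180,260,220),3)
for uv in [(330,240),(330,255),(320,270),(345,270),(330,280),(312,290),(327,385),(314,282),(344,282),(312,300)]:
    print(uv,dep(c,T,np.array(uv,float)),(T[:3,3]-dep(c,T,np.array(uv,float)))@-R[:,2] if 0 else R.T@(dep(c,T,np.array(uv,float))-p))
```

```text
tcp px [[328.8332 265.5858]] grasp px [[328.9725 278.819 ]] -.05 [[329.2625 306.4997]]
(330, 240) [0.5698 0.0788 0.1133] [0.0146 0.0006 0.002 ]
(330, 255) [0.5634 0.0806 0.1274] [ 0.011   0.0005 -0.0132]
(320, 270) [0.557  0.0877 0.1273] [ 0.0032 -0.0047 -0.0148]
(345, 270) [0.5536 0.0749 0.1271] [ 0.0032  0.0085 -0.0146]
(330, 280) [0.5556 0.0828 0.1539] [ 0.0087  0.0004 -0.0408]
(312, 290) [0.5563 0.0905 0.1688] [ 0.0106 -0.0073 -0.0557]
(327, 385) [ 0.4333  0.1166 -0.0007] [-0.1478 -0.001   0.0837]
(314, 282) [0.5578 0.0895 0.1605] [ 0.0105 -0.0067 -0.0472]
(344, 282) [0.5544 0.0767 0.1603] [ 0.0105  0.0065 -0.047 ]
(312, 300) [0.5542 0.0907 0.1775] [ 0.0104 -0.007  -0.0646]
```

View pics/ow4.png

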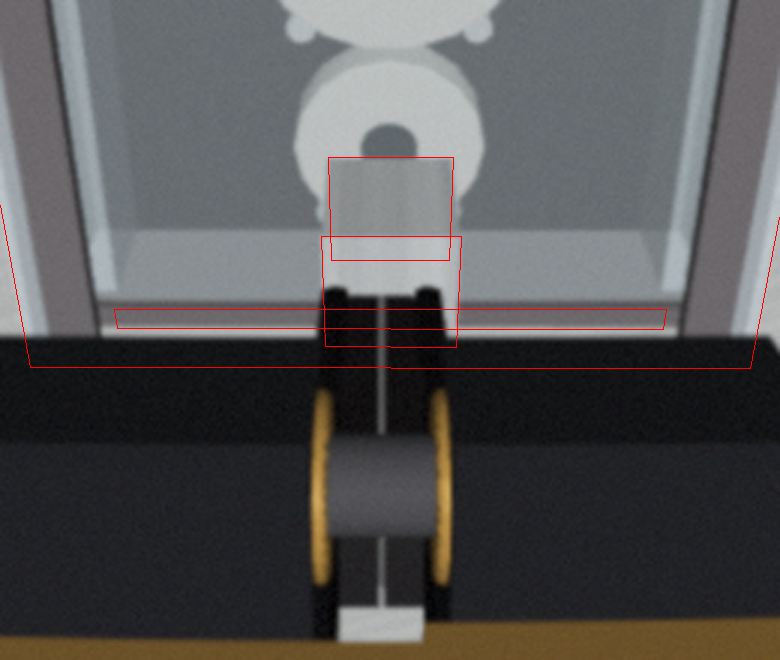

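Run:
```python
from ov import *
st=status.read_state(); c=vision.capture("wrist"); T=np.array(c["hand_eye"])
print(st["time_s"],st["joint_positions"],fk(st["joint_positions"],M)[0]-st["position"])
for u in (327,318,336,250):
  for v in range(262,400,6):
    if u!=327 and v%4: continue
    d=dep(c,T,np.array([u,v],float))
    print(u,v,d)
s=vision.capture("side"); Ts=pose(s)
R=st["tcp_rot"];p=st["position"]
print("side tcp",proj(s,Ts,p),"z-.04",proj(s,Ts,p-.04*R[:,2]),"-.07",proj(s,Ts,p-.07*R[:,2]))
z=cv2.resize(s["img"][190:270,240:320,::-1],None,fx=7,fy=7,interpolation=cv2.INTER_CUBIC)
for t,col in((0,(0,0,255)),(.019,(0,255,0)),(.04,(255,0,0)),(.07,(0,255,255))):
    u=(proj(s,Ts,p-t*R[:,2])[0]-[239.5,189.5])*7; cv2.circle(z,tuple(u.astype(int)),4,col,1)
cv2.imwrite("pics/s3.png",z)
```

```text
11.25 [ -1.1485  27.2876 104.8716  -4.7285  36.1026 107.1618] [0. 0. 0.]
327 262 [ 0.0081 -0.001  -0.0157]
327 268 [ 0.0046 -0.001  -0.0154]
327 274 [ 0.0008 -0.001  -0.0145]
327 280 [ 0.0089 -0.001  -0.0411]
327 286 [ 0.0072 -0.001  -0.044 ]
327 292 [ 0.0047 -0.001  -0.0451]
327 298 [ 0.0019 -0.001  -0.0454]
327 304 [-0.0004 -0.001  -0.0467]
327 310 [-0.0031 -0.001  -0.0475]
327 316 [-0.0058 -0.001  -0.048 ]
327 322 [-0.0081 -0.001  -0.0493]
327 328 [ 0.0321 -0.001  -0.1231]
327 334 [ 0.0314 -0.001  -0.1246]
327 340 [ 0.0308 -0.001  -0.1261]
327 346 [ 0.0296 -0.001  -0.1267]
327 352 [ 0.0279 -0.001  -0.1266]
327 358 [ 0.0256 -0.001  -0.1256]
327 364 [-0.1275 -0.001   0.0867]
327 370 [-0.1332 -0.001   0.0858]
327 376 [-0.1396 -0.001   0.0856]
327 382 [-0.1449 -0.001   0.0842]
327 388 [-0.1505 -0.001   0.0829]
327 394 [ 0.0227 -0.001  -0.1346]
318 268 [ 0.0043 -0.0058 -0.0148]
318 280 [ 0.0089 -0.0051 -0.0412]
318 292 [ 0.0089 -0.0048 -0.054 ]
318 304 [ 0.0088 -0.0046 -0.065 ]
318 316 [ 0.0088 -0.0043 -0.0748]
318 328 [ 0.032  -0.0031 -0.123 ]
318 340 [ 0.0308 -0.003  -0.1262]
318 352
[... 262 characters left out ...]
2]
336 316 [ 0.0086  0.0024 -0.0744]
336 328 [ 0.0324  0.0011 -0.1236]
336 340 [ 0.0308  0.0011 -0.1261]
336 352 [ 0.0279  0.0011 -0.1266]
336 364 [-0.0026  0.0022 -0.0884]
336 376 [-0.0076  0.0022 -0.0885]
336 388 [-0.1502  0.0071  0.0825]
250 268 [-0.008  -0.0485  0.0162]
250 280 [-0.017  -0.0495  0.0185]
250 292 [ 0.037  -0.0204 -0.1142]
250 304 [ 0.0368 -0.0192 -0.1204]
250 316 [ 0.0374 -0.0178 -0.1272]
250 328 [ 0.0371 -0.017  -0.1319]
250 340 [ 0.035  -0.0169 -0.133 ]
250 352 [ 0.032  -0.0171 -0.1329]
250 364 [ 0.0286 -0.0175 -0.1323]
250 376 [ 0.0261 -0.0175 -0.133 ]
250 388 [ 0.0225 -0.0178 -0.1325]
side tcp [[283.6762 240.3763]] z-.04 [[286.5464 227.7281]] -.07 [[288.788  217.8468]]
```

View pics/s3.png

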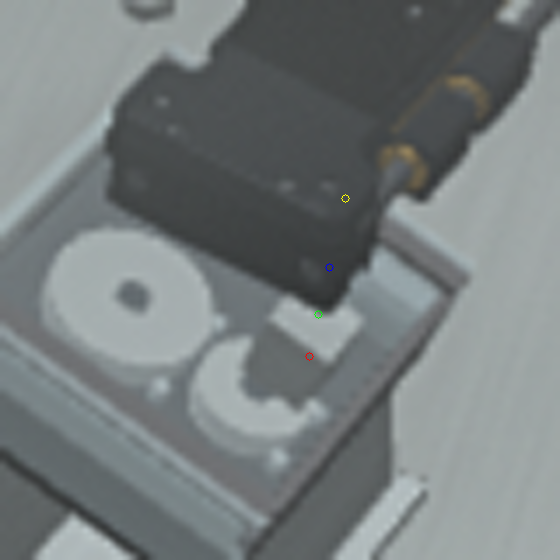

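```bash
cat >> kin.py <<'E'
TIP=.038   # true tips lie this far behind reported TCP
def rep(tip,R): return np.asarray(tip)+TIP*R[:,2]
E
python3 - <<'E'
from kin import *
for psi in(25,15,12,8,4):
    R=Rpsi(psi); q=np.array([-1,28,104,-5,36,107.]); out=[]
    for d in np.linspace(0,.15,7):
        q,e=ik(rep(bw(-.035-d,0,.05)+R[:,2]*.009,R),R,q,M); out.append(np.r_[q,e*1000])
    print(psi);print(np.round(np.array(out)[[0,2,4,6]],1))
R=Rpsi(25)
for s,n in((.0205,"large"),(-.0295,"small")):
    for h in(.002,.06): print(n,np.round(ik(rep(bw(s,0,h),R),R,[0,27,110,-20,20,125],M),1) if 0 else [np.round(x,1) for x in ik(rep(bw(s,0,h),R),R,[0,27,110,-20,20,125],M)])
E
```

```text
25
[[  0.5  31.2 114.1 -31.6  12.3 134.9   0. ]
 [  2.1  32.4 119.9 -58.4   8.  163.6  14.5]
 [  3.   33.4 123.  -57.4   7.  163.6 111.6]
 [  4.2  34.9 125.8 -56.    6.2 163.6 213. ]]
15
[[ -1.   31.1 107.4  -7.8  27.1 110.2   0. ]
 [  0.4  31.7 113.8 -11.2  20.4 115.2   0. ]
 [  2.1  33.1 120.  -19.2  13.2 125.1   0. ]
 [  4.3  35.6 126.  -49.2   6.4 157.4   0. ]]
12
[[ -1.4  31.5 105.4  -5.3  31.6 107.5   0. ]
 [ -0.1  31.8 111.8  -7.2  24.9 110.9   0. ]
 [  1.5  33.  118.1 -11.   17.7 116.5   0. ]
 [  3.5  35.1 124.1 -21.9  10.1 129.5   0. ]]
8
[[ -1.9  32.1 102.6  -2.9  37.5 105.    0. ]
 [ -0.7  32.2 109.2  -3.8  30.9 107.1   0. ]
 [  0.8  33.1 115.5  -5.3  23.8 110.2   0. ]
 [  2.6  34.8 121.6  -8.6  16.1 115.4   0. ]]
4
[[ -2.4  33.   99.8  -1.2  43.3 103.2   0. ]
 [ -1.3  32.9 106.5  -1.6  36.8 104.7   0. ]
 [  0.1  33.5 112.9  -2.1  29.8 106.6   0. ]
 [  1.7  34.9 119.   -3.   22.2 109.2   0. ]]
large [array([ -1.5,  35.1, 106.1, -21.4,  15.4, 122.8]), np.float64(0.0)]
large [array([ -0.8,  28.4, 107.3, -16.7,  20.7, 118.4]), np.float64(0.0)]
small [array([ -0.2,  35.9, 112.5, -39.9,   9.6, 142.7]), np.float64(0.0)]
small [array([  0.7,  28.7, 113.7, -26. ,  14.8, 129.3]), np.float64(0.0)]
```

Run:
```python
from kin import *
st=status.read_state(); R=Rpsi(8); k=bw(-.035,0,.042)
t=rep(k+R[:,2]*.007,R); print(t,t-st["position"])
plan(st["position"],st["tcp_rot"],t,R,0,n=4)
```

```text
[0.5635 0.0806 0.0687] [ 0.0078 -0.0025 -0.0434]
[[-0.01,0.01,0.44,-0.0,-0.1,-0.0,0],[-0.0,0.0,0.44,-0.0,-0.1,-0.0,0],[0.0,0.01,0.44,-0.0,-0.11,-0.0,0],[0.01,0.0,0.45,-0.01,-0.1,-0.0,0]]
end [0.5635 0.0806 0.0686] err [ 0.      0.     -0.0001] [ 0.0435 -0.0498 -0.026 ]
```

>>> {"name": "send_rows", "arguments": {"moves": [[0,0,0,0,0,0,0],[0,0,0,0,0,0,0],[0,0,0,0,0,0,0],[0,0,0,0,0,0,0],[0,0.01,0.3,0,-0.1,0,0],[0,0,0.3,0,-0.1,0,0],[0,0.01,0.3,0,-0.11,0,0],[0,0,0.3,0,-0.1,0,0],[0,0,0.25,0,0,0,0],[0,0,0,0,0,0,0]]}}

```text
time_s: 12.6
position: [0.5612, 0.081, 0.0757]
tcp_rot: [[0.958, -0.255, 0.134], [-0.253, -0.967, -0.035], [0.138, -0.001, -0.99]]
force: [0.3, -0.7, -0.3]
opening: 0.5
```

Run:
```python
from ov import *
st=status.read_state(); R=Rpsi(8); k=bw(-.035,0,.042)
t=rep(k+R[:,2]*.007,R); print(st["force"],st["opening"],st["tcp_rot"].T@(t-st["position"]))
plan(st["position"],st["tcp_rot"],t,R,0,n=2)
c=vision.capture("wrist"); overlay(c,pose(c,st),PB,"pics/ow5.png",(180,140,300,240),2.6)
```

```text
[ 0.3428 -0.6644 -0.3321] 0.49997446780020993 [ 0.0013 -0.0002  0.0073]
[[0.03,-0.0,0.15,-0.0,0.0,-0.0,0],[0.02,-0.01,0.14,-0.0,0.0,-0.0,0]]
end [0.5634 0.0807 0.0687] err [-0.0001  0.0001  0.    ] [-0.036   0.0436 -0.0275]
```

View pics/ow5.png

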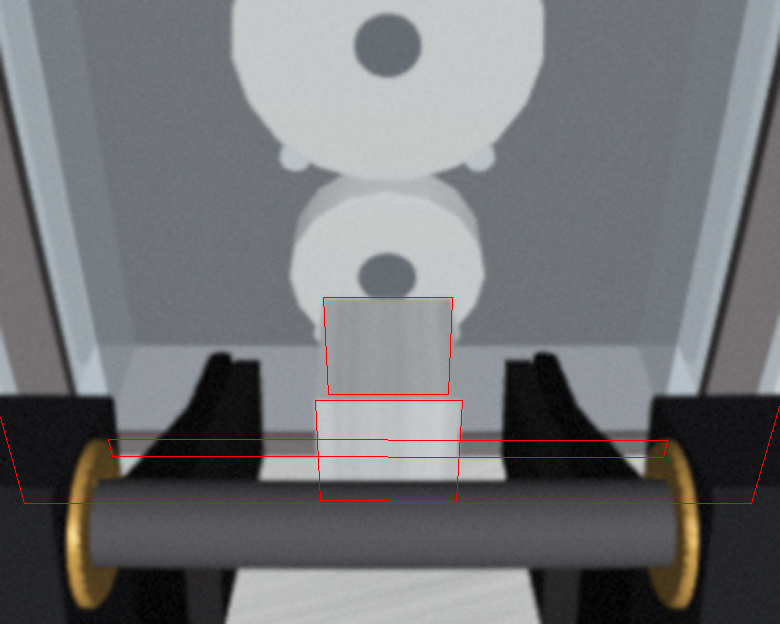

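>>> {"name": "send_rows", "arguments": {"moves": [[0.03,0,0.12,0,0,0,0],[0.02,-0.01,0.12,0,0,0,0],[0,0,0,0,0,0,0],[0,0,0,0,0,0,1],[0,0,0,0,0,0,1],[0,0,0,0,0,0,1],[0,0,0,0,0,0,1],[0,0,0,0,0,0,1]]}}

```text
time_s: 13.65
position: [0.5639, 0.0808, 0.0708]
tcp_rot: [[0.957, -0.255, 0.136], [-0.253, -0.967, -0.035], [0.14, -0.001, -0.99]]
force: [-0.2, -1.0, 1.9]
opening: 0.269
```

Run:
```python
from ov import *
st=status.read_state(); R=Rpsi(8); k=bw(-.035,0,.042); B=boxR(PB)
t=rep(k+R[:,2]*.007,R); print(st["force"],st["opening"],st["tcp_rot"].T@(t-st["position"]))
print("N in tool",st["tcp_rot"].T@(B@N),"S",st["tcp_rot"].T@(B@S)); np.save("grasp.npy",st["position"])
```

```text
[-0.1569 -0.9941  1.9109] 0.2690869933891435 [-0.0006  0.0003  0.0021]
N in tool [-0.2915 -0.0008 -0.9565] S [ 0.9565 -0.0006 -0.2915]
```

>>> {"name": "send_rows", "arguments": {"moves": [[-0.03,0,-0.08,0,0,0,1],[-0.02,0,-0.08,0,0,0,1],[-0.03,0,-0.08,0,0,0,1],[-0.02,0,-0.08,0,0,0,1],[0,0,0,0,0,0,1],[0,0,0,0,0,0,1]]}}

```text
time_s: 14.4
position: [0.5604, 0.0817, 0.0783]
tcp_rot: [[0.957, -0.255, 0.136], [-0.253, -0.967, -0.035], [0.14, -0.001, -0.99]]
force: [-0.6, -0.6, -0.7]
opening: 0.275
```

Run:
```python
from ov import *
st=status.read_state(); B=boxR(PB)
l=B.T@(st["position"]-np.load("grasp.npy")); print("s,y,h",l@S,l[1],l@N,st["force"],st["moment"],st["opening"])
s=vision.capture("side"); cv2.imwrite("pics/s4.png",cv2.resize(s["img"][180:300,210:330,::-1],None,fx=5,fy=5,interpolation=cv2.INTER_CUBIC))
```

```text
s,y,h -3.111926051257667e-05 1.8827376905933548e-05 0.008306164151106155 [-0.5919 -0.5614 -0.6604] [ 0.0504  0.1722 -0.0265] 0.27519326495447766
```

View pics/s4.png

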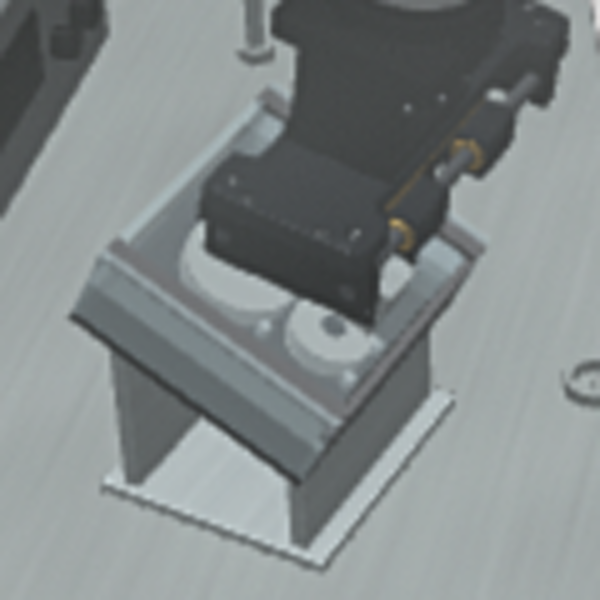

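>>> {"name": "send_rows", "arguments": {"moves": [[-0.3,0,0.09,0,0,0,1],[-0.48,0,0.145,0,0,0,1],[-0.48,0,0.145,0,0,0,1],[-0.48,0,0.145,0,0,0,1],[0,0,0,0,0,0,1]]}}

```text
time_s: 15.08
position: [0.5184, 0.0926, 0.0585]
tcp_rot: [[0.958, -0.254, 0.133], [-0.252, -0.967, -0.035], [0.137, -0.0, -0.991]]
force: [1.0, 0.2, -0.6]
opening: 0.275
```

Run:
```python
from ov import *
st=status.read_state(); B=boxR(PB)
l=B.T@(st["position"]-np.load("grasp.npy")); print("s,y,h",l@S,l[1],l@N,st["force"],st["moment"],st["opening"])
c=vision.capture("wrist"); overlay(c,pose(c,st),PB,"pics/ow6.png",(100,40,440,340),1.8)
```

```text
s,y,h -0.047763570904412106 -0.00014031202582234293 0.008660370589090765 [ 1.007   0.2283 -0.6123] [0.0269 0.1229 0.0489] 0.27497706445905024
```

View pics/ow6.png

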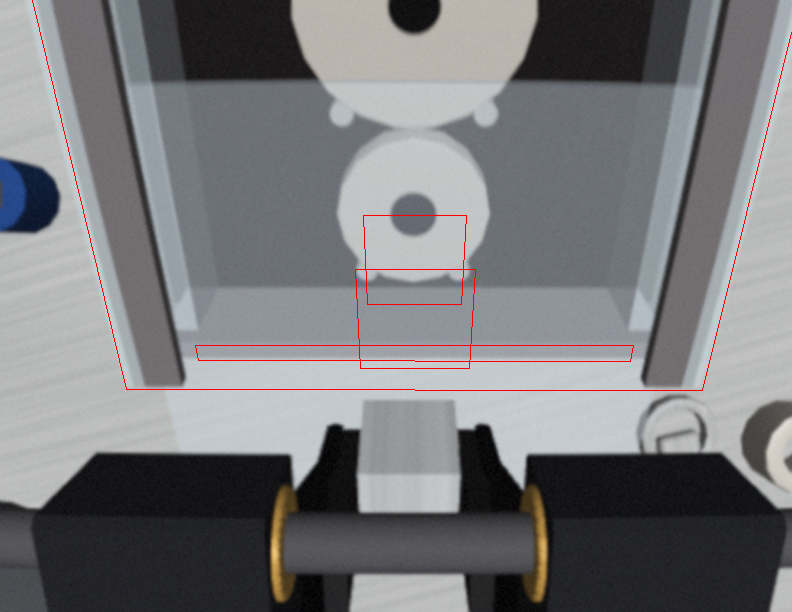

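>>> {"name": "send_rows", "arguments": {"moves": [[-0.48,0,0.14,0,0,0,1],[-0.48,0,0.14,0,0,0,1],[-0.48,0,0.145,0,0,0,1],[-0.48,0,0.145,0,0,0,1],[0,0,0,0,0,0,1],[0,0,0,0,0,0,1]]}}

```text
time_s: 15.88
position: [0.4773, 0.1039, 0.0385]
tcp_rot: [[0.957, -0.255, 0.137], [-0.252, -0.967, -0.035], [0.141, -0.001, -0.99]]
force: [0.5, -0.9, 0.1]
opening: 0.274
```

Run:
```python
from ov import *
st=status.read_state(); B=boxR(PB)
l=B.T@(st["position"]-np.load("grasp.npy")); print("s,y,h",l@S,l[1],l@N,st["force"],st["moment"],st["opening"],st["joint_positions"])
print("S",st["tcp_rot"].T@(B@S))
```

```text
s,y,h -0.09484990460030053 0.00032275260500028575 0.00860920540810686 [ 0.4542 -0.9499  0.0892] [ 0.0686  0.1852 -0.0249] 0.2742661385076233 [  0.6457  32.3572 114.7927  -4.8992  25.0741 109.7081]
S [ 0.9569 -0.0007 -0.2903]
```

>>> {"name": "send_rows", "arguments": {"moves": [[-0.48,0,0.145,0,0,0,1],[-0.48,0,0.145,0,0,0,1],[-0.48,0,0.145,0,0,0,1],[-0.48,0,0.145,0,0,0,1],[-0.1,0,0.03,0,0,0,1],[0,0,0,0,0,0,1]]}}

```text
time_s: 16.62
position: [0.4304, 0.1162, 0.0161]
tcp_rot: [[0.957, -0.255, 0.136], [-0.252, -0.967, -0.035], [0.14, -0.001, -0.99]]
force: [-0.2, -0.5, -1.0]
opening: 0.274
```

Run:
```python
from ov import *
st=status.read_state(); B=boxR(PB)
l=B.T@(st["position"]-np.load("grasp.npy")); print("s,y,h",l@S,l[1],l@N,st["force"],st["moment"],st["opening"],st["joint_positions"])
c=vision.capture("wrist");  cv2.imwrite("pics/w7.png",c["img"][:,:,::-1])
s=vision.capture("side"); cv2.imwrite("pics/s5.png",cv2.resize(s["img"][180:330,220:420,::-1],None,fx=4,fy=4,interpolation=cv2.INTER_CUBIC))
for nm in("pad_top",):
    vision.capture("top")
t=vision.capture("top");cv2.imwrite("pics/t2.png",t["img"][:,:,::-1])
print([ (l["point"],l["confidence"]) for l in models.landmark_of("top","pad_top")])
```

```text
s,y,h -0.14825267219856064 0.0002826273540907675 0.008798718834837283 [-0.161  -0.4701 -0.9583] [0.1216 0.1731 0.0035] 0.2740453348972897 [  2.5439  34.0764 121.3196  -7.9701  17.0323 114.768 ]
[([470.9, 245.3], 0.73)]
```

View pics/w7.png

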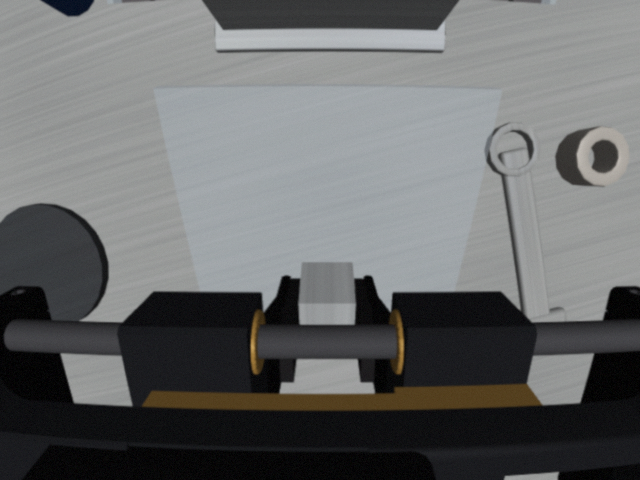

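View pics/s5.png

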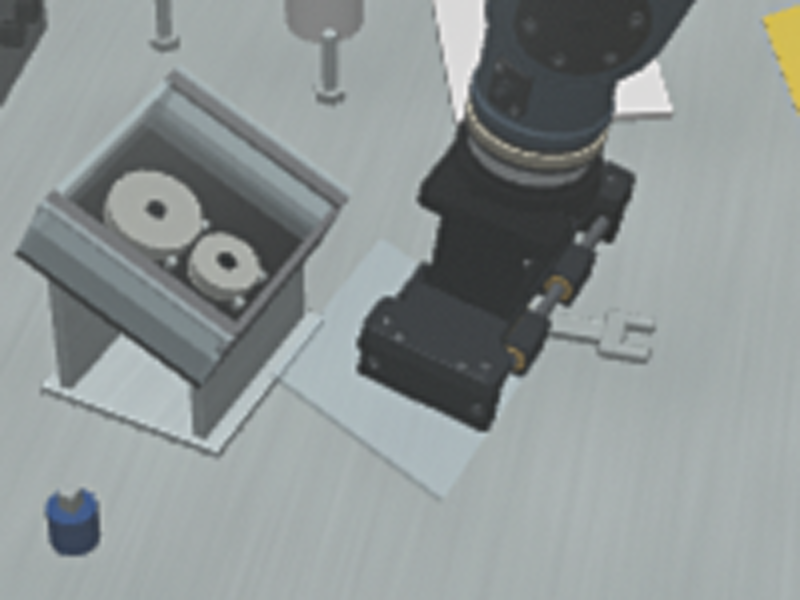

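View pics/t2.png

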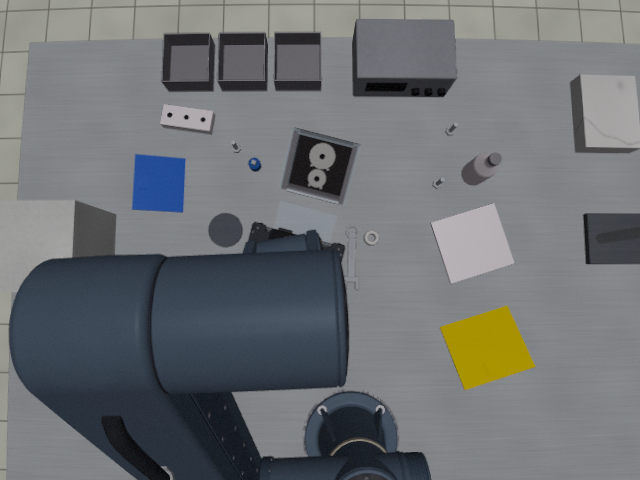

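```bash
cat >> kin.py <<'E'
import os
def lidT():
    """lid->tool transform at grasp (reported TCP)"""
    Rl=boxR(PB)@np.c_[S,[0,1,0],N]; Rt=np.load("graspR.npy"); g=np.load("grasp.npy")
    return Rl.T@Rt, Rl.T@(g-bw(0,0,.026))
E
python3 - <<'E'
from kin import *
st=status.read_state(); np.save("graspR.npy",st["tcp_rot"])
t=vision.capture("top");T=pose(t)
m=models.masks_of("top","pad_top")
for x in m[:2]:
    mk=x["mask"]; (u,s,a)=cv2.minAreaRect(np.argwhere(mk)[:,::-1].astype(np.float32)); print(x["confidence"],u,s,a,atz(t,T,np.array(u),.008),atz(t,T,cv2.boxPoints((u,s,a)),.008))
Rlt,plt=lidT()
pad=np.array([.4395,-.2855,.010]); th=np.radians(17)
Rl=Ro.from_euler('z',th).as_matrix()
print("tool in lid",plt)
for up in(.0,.08):
    R1=Rl@Rlt; p1=pad+[0,0,up]+Rl@plt; print(p1,[np.round(x,1) for x in ik(p1,R1,[-38,40,80,0,80,45],M)])
E
```

```text
0.72 (472.05303955078125, 242.9129638671875) (64.57080841064453, 68.61753845214844) 71.96571350097656 [[ 0.4409 -0.2866  0.008 ]] [[ 0.488  -0.1877  0.008 ]
 [ 0.5382 -0.3442  0.008 ]
 [ 0.3937 -0.3859  0.008 ]
 [ 0.3456 -0.2306  0.008 ]]
0.57 (480.427490234375, 167.37567138671875) (25.84138298034668, 43.548851013183594) 59.74356460571289 [[ 0.6202 -0.3135  0.008 ]] [[ 0.6204 -0.2527  0.008 ]
 [ 0.6743 -0.3457  0.008 ]
 [ 0.62   -0.3747  0.008 ]
 [ 0.5669 -0.2818  0.008 ]]
tool in lid [-0.047   0.0002 -0.0252]
[ 0.3945 -0.299  -0.0152] [array([-40.3,  43.9,  99.6, -19.3,  47.5,  47.3]), np.float64(0.0)]
[ 0.3945 -0.299   0.0648] [array([-40.3,  36.1,  97.9, -17. ,  56.5,  43.5]), np.float64(0.0)]
```

Run:
```python
from kin import *
st=status.read_state(); B=boxR(PB)
p,R=plan(st["position"],st["tcp_rot"],st["position"]+B@N*.06+np.array([0,0,.0]),st["tcp_rot"],1,n=4)
Rlt,plt=lidT();Rl=Ro.from_euler('z',17.5,degrees=True).as_matrix()
p1=np.array([.4405,-.286,.07])+Rl@plt;R1=Rl@Rlt
plan(p,R,p1,R1,1,n=20)
```

```text
[[-0.17,-0.0,-0.57,0.0,0.0,0.0,1],[-0.18,-0.0,-0.58,0.0,0.0,0.0,1],[-0.17,-0.0,-0.57,0.0,0.0,0.0,1],[-0.18,-0.0,-0.58,0.0,0.0,0.0,1]]
end [0.4061 0.1224 0.0708] err [-0.0001 -0.      0.0001] [0. 0. 0.]
[[0.19,0.82,0.08,-0.01,-0.12,-0.16,1],[0.16,0.83,0.08,-0.01,-0.12,-0.16,1],[0.14,0.83,0.07,-0.01,-0.12,-0.16,1],[0.12,0.83,0.07,-0.01,-0.12,-0.16,1],[0.1,0.84,0.07,-0.01,-0.12,-0.16,1],[0.08,0.84,0.07,-0.01,-0.12,-0.16,1],[0.06,0.84,0.07,-0.01,-0.12,-0.16,1],[0.03,0.84,0.07,-0.01,-0.12,-0.16,1],[0.01,0.84,0.07,-0.01,-0.12,-0.16,1],[-0.01,0.84,0.08,-0.01,-0.12,-0.16,1],[-0.03,0.84,0.08,-0.01,-0.12,-0.16,1],[-0.05,0.84,0.08,-0.02,-0.12,-0.16,1]]
[[-0.08,0.84,0.08,-0.01,-0.13,-0.16,1],[-0.1,0.84,0.09,-0.02,-0.12,-0.16,1],[-0.12,0.84,0.09,-0.01,-0.13,-0.17,1],[-0.14,0.83,0.1,-0.02,-0.12,-0.16,1],[-0.16,0.83,0.1,-0.01,-0.13,-0.17,1],[-0.19,0.82,0.11,-0.02,-0.12,-0.16,1],[-0.2,0.81,0.11,-0.01,-0.13,-0.17,1],[-0.23,0.81,0.12,-0.02,-0.12,-0.16,1]]
end [ 0.3956 -0.3     0.0449] err [-0.     -0.0001  0.0001] [ 0.0152 -0.016  -0.0314]
```

>>> {"name": "send_rows", "arguments": {"moves": [[-0.17,0,-0.57,0,0,0,1],[-0.18,0,-0.58,0,0,0,1],[-0.17,0,-0.57,0,0,0,1],[-0.18,0,-0.58,0,0,0,1],[0,0,0,0,0,0,1]]}}

```text
time_s: 17.6
position: [0.4057, 0.1228, 0.0722]
tcp_rot: [[0.957, -0.254, 0.138], [-0.252, -0.967, -0.034], [0.143, -0.002, -0.99]]
force: [0.2, 0.1, -0.5]
opening: 0.273
```

>>> {"name": "send_rows", "arguments": {"moves": [[0.19,0.82,0.08,-0.01,-0.12,-0.16,1],[0.16,0.83,0.08,-0.01,-0.12,-0.16,1],[0.14,0.83,0.07,-0.01,-0.12,-0.16,1],[0.12,0.83,0.07,-0.01,-0.12,-0.16,1],[0.1,0.84,0.07,-0.01,-0.12,-0.16,1],[0.08,0.84,0.07,-0.01,-0.12,-0.16,1],[0.06,0.84,0.07,-0.01,-0.12,-0.16,1],[0.03,0.84,0.07,-0.01,-0.12,-0.16,1],[0.01,0.84,0.07,-0.01,-0.12,-0.16,1],[-0.01,0.84,0.08,-0.01,-0.12,-0.16,1],[-0.03,0.84,0.08,-0.01,-0.12,-0.16,1],[-0.05,0.84,0.08,-0.02,-0.12,-0.16,1]]}}

```text
time_s: 19.1
position: [0.3997, -0.1313, 0.0549]
tcp_rot: [[0.99, 0.077, -0.115], [0.073, -0.997, -0.035], [-0.117, 0.026, -0.993]]
force: [0.6, -0.7, -1.5]
opening: 0.275
```

>>> {"name": "send_rows", "arguments": {"moves": [[-0.08,0.84,0.08,-0.01,-0.13,-0.16,1],[-0.1,0.84,0.09,-0.02,-0.12,-0.16,1],[-0.12,0.84,0.09,-0.01,-0.13,-0.17,1],[-0.14,0.83,0.1,-0.02,-0.12,-0.16,1],[-0.16,0.83,0.1,-0.01,-0.13,-0.17,1],[-0.19,0.82,0.11,-0.02,-0.12,-0.16,1],[-0.2,0.81,0.11,-0.01,-0.13,-0.17,1],[-0.23,0.81,0.12,-0.02,-0.12,-0.16,1],[0,0,0,0,0,0,1],[0,0,0,0,0,0,1]]}}

```text
time_s: 20.35
position: [0.3947, -0.2991, 0.0446]
tcp_rot: [[0.913, 0.299, -0.279], [0.287, -0.954, -0.085], [-0.291, -0.002, -0.957]]
force: [-0.3, 0.4, 0.3]
opening: 0.275
```

Run:
```python
from ov import *
st=status.read_state(); Rlt,plt=lidT(); Rl=st["tcp_rot"]@Rlt.T; lc=st["position"]-Rl@plt
print(st["time_s"],"lid",lc,"normal",Rl[:,2],st["opening"],st["force"],st["moment"])
c=vision.capture("wrist");T=pose(c,st);cv2.imwrite("pics/w8.png",c["img"][:,:,::-1])
s=vision.capture("side"); cv2.imwrite("pics/s6.png",cv2.resize(s["img"][130:280,270:470,::-1],None,fx=4,fy=4,interpolation=cv2.INTER_CUBIC))
for u,v in((327,150),(250,150),(400,150),(327,100),(327,230)): d=dep(c,T,np.array([u,v],float)); print(u,v,d,d-lc)
```

```text
20.35 lid [ 0.4397 -0.2853  0.0698] normal [ 0.0011 -0.0008  1.    ] 0.27485119038557015 [-0.3067  0.4188  0.2917] [ 0.0522 -0.1671 -0.0344]
327 150 [ 0.4704 -0.2743  0.071 ] [0.0307 0.011  0.0012]
250 150 [ 0.4613 -0.2451  0.0709] [0.0216 0.0401 0.0011]
400 150 [ 0.4792 -0.3018  0.071 ] [ 0.0395 -0.0165  0.0012]
327 100 [ 0.4889 -0.2684  0.071 ] [0.0493 0.0168 0.0012]
327 230 [ 0.4346 -0.2855  0.0711] [-0.005  -0.0003  0.0013]
```

View pics/w8.png

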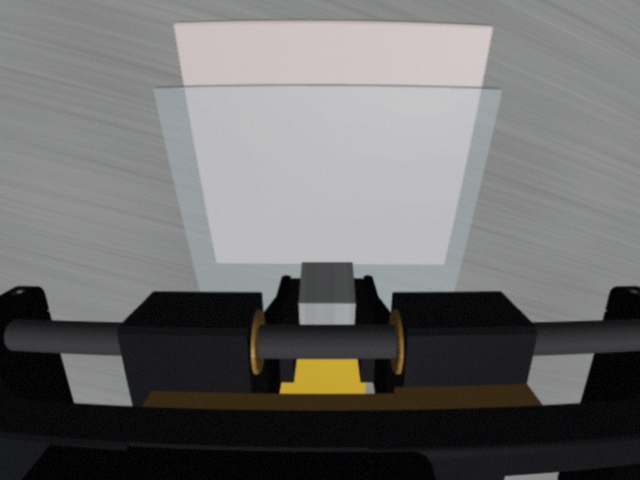

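View pics/s6.png

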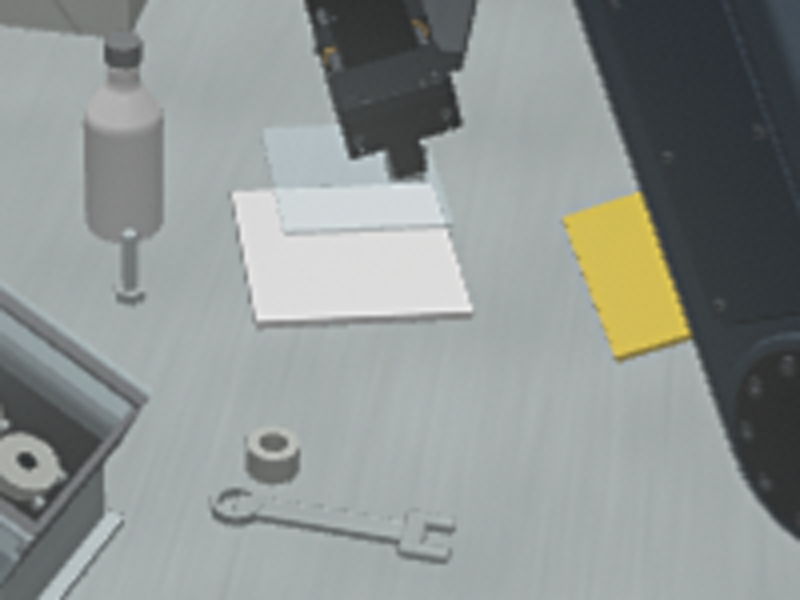

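>>> {"name": "send_rows", "arguments": {"moves": [[0.17,0,0.55,0,0,0,1],[0.17,0,0.55,0,0,0,1],[0.17,0,0.55,0,0,0,1],[0.1,0,0.34,0,0,0,1],[0.04,0,0.12,0,0,0,1],[0,0,0,0,0,0,1],[0,0,0,0,0,0,1]]}}

```text
time_s: 21.32
position: [0.3958, -0.3, -0.0101]
tcp_rot: [[0.913, 0.3, -0.277], [0.287, -0.954, -0.087], [-0.29, -0.0, -0.957]]
force: [-0.0, -1.3, -1.1]
opening: 0.273
```

```bash
cat > lid.py <<'E'
from ov import *
st=status.read_state(); Rlt,plt=lidT(); Rl=st["tcp_rot"]@Rlt.T; lc=st["position"]-Rl@plt
print(st["time_s"],"lid",lc,"normal",Rl[:,2],st["opening"],st["force"],st["moment"])
c=vision.capture("wrist");T=pose(c,st)
for u,v in((327,150),(250,150),(400,150),(327,100),(327,230)): d=dep(c,T,np.array([u,v],float)); print(u,v,d)
E
python3 lid.py
```

```text
21.325 lid [ 0.4407 -0.2861  0.0152] normal [-0.0004  0.0009  1.    ] 0.27264468998115327 [-0.0087 -1.3241 -1.1026] [ 0.0528 -0.2193  0.0682]
327 150 [ 0.4713 -0.2751  0.0161]
250 150 [ 0.4624 -0.246   0.0166]
400 150 [ 0.4802 -0.3026  0.0164]
327 100 [ 0.49   -0.2692  0.0168]
327 230 [ 0.4356 -0.2864  0.0165]
```

>>> {"name": "send_rows", "arguments": {"moves": [[0.01,0,0.04,0,0,0,1],[0.02,0,0.05,0,0,0,1],[0.01,0,0.04,0,0,0,1],[0,0,0,0,0,0,1]]}}

```text
time_s: 21.88
position: [0.3954, -0.2997, -0.0139]
tcp_rot: [[0.913, 0.299, -0.278], [0.287, -0.954, -0.086], [-0.291, -0.001, -0.957]]
force: [0.4, 1.0, -1.7]
opening: 0.27
```

>>> {"name": "send_rows", "arguments": {"moves": [[0.01,0,0.03,0,0,0,1],[0.01,0,0.03,0,0,0,1],[0,0,0,0,0,0,1]]}}

```text
time_s: 22.25
position: [0.3956, -0.2998, -0.0149]
tcp_rot: [[0.913, 0.3, -0.278], [0.287, -0.954, -0.087], [-0.291, -0.001, -0.957]]
force: [-0.1, 1.2, 5.0]
opening: 0.271
```

```bash
python3 lid.py
```

```text
22.25 lid [ 0.4405 -0.2859  0.0103] normal [0.0004 0.0007 1.    ] 0.2706151649442958 [-0.1294  1.1928  4.9694] [ 0.1493  0.0698 -0.0853]
327 150 [ 0.4711 -0.2749  0.0114]
250 150 [ 0.4623 -0.2458  0.012 ]
400 150 [ 0.4801 -0.3024  0.0117]
327 100 [ 0.4898 -0.269   0.0117]
327 230 [ 0.4355 -0.2862  0.0116]
```

>>> {"name": "send_rows", "arguments": {"moves": [[0,0,0,0,0,0,0],[0,0,0,0,0,0,0],[0,0,0,0,0,0,0],[0,0,-0.3,0,0,0,0],[0,0,-0.8,0,0,0,0],[0,0,-0.9,0,0,0,0],[0,0,-0.9,0,0,0,0],[0,0,0,0,0,0,0]]}}

```text
time_s: 23.3
position: [0.4174, -0.2944, 0.0555]
tcp_rot: [[0.914, 0.3, -0.274], [0.287, -0.954, -0.089], [-0.288, 0.003, -0.958]]
force: [0.9, 0.4, 0.1]
opening: 0.5
```

Run:
```python
from ov import *
st=status.read_state(); c=vision.capture("wrist");T=pose(c,st);cv2.imwrite("pics/w9.png",c["img"][:,:,::-1])
print(st["time_s"],st["force"],st["opening"])
for u,v in((327,180),(250,180),(400,180),(327,120)): print(dep(c,T,np.array([u,v],float)))
R=Rpsi(25); tip=bw(.0205,0,.075); q=st["joint_positions"]
p,RR=plan(st["position"],st["tcp_rot"],rep(tip,R)+np.array([0,0,.0]),R,-0.56,n=20)
print(st["position"],rep(tip,R),ik(rep(tip,R),R,[0,27,108,-18,20,120],M))
```

```text
23.3 [0.8616 0.4107 0.0579] 0.49973318832929614
[ 0.449  -0.2834  0.0113]
[ 0.4349 -0.2379  0.0115]
[ 0.4629 -0.3263  0.0117]
[ 0.4847 -0.2721  0.0116]
[[0.51,-0.58,-0.32,-0.01,0.2,0.16,-0.56],[0.51,-0.59,-0.3,-0.01,0.2,0.16,-0.56],[0.5,-0.61,-0.28,-0.01,0.2,0.16,-0.56],[0.49,-0.62,-0.27,-0.01,0.2,0.16,-0.56],[0.48,-0.63,-0.25,-0.01,0.2,0.17,-0.56],[0.47,-0.65,-0.23,-0.01,0.2,0.16,-0.56],[0.46,-0.66,-0.22,-0.01,0.2,0.17,-0.56],[0.45,-0.67,-0.2,-0.01,0.2,0.16,-0.56],[0.44,-0.68,-0.19,-0.01,0.2,0.17,-0.56],[0.43,-0.7,-0.18,-0.01,0.21,0.16,-0.56],[0.41,-0.71,-0.16,-0.01,0.2,0.17,-0.56],[0.4,-0.72,-0.15,-0.01,0.21,0.16,-0.56]]
[[0.38,-0.73,-0.14,-0.01,0.21,0.17,-0.56],[0.37,-0.74,-0.12,-0.01,0.2,0.16,-0.56],[0.35,-0.75,-0.11,-0.01,0.21,0.17,-0.56],[0.33,-0.76,-0.1,-0.01,0.2,0.16,-0.56],[0.31,-0.77,-0.09,-0.01,0.21,0.17,-0.56],[0.29,-0.78,-0.09,-0.02,0.2,0.16,-0.56],[0.28,-0.78,-0.08,-0.01,0.21,0.17,-0.56],[0.25,-0.79,-0.06,-0.02,0.2,0.16,-0.56]]
end [0.6081 0.0689 0.1321] err [-0.0001  0.     -0.0001] [0.0249 0.0155 0.0105]
[ 0.4174 -0.2944  0.0555] [0.6081 0.0689 0.1322] (array([ -0.6177,  26.72  , 107.422 , -15.791 ,  22.2891, 117.5216]), np.float64(2.5612217997192503e-14))
```

View pics/w9.png

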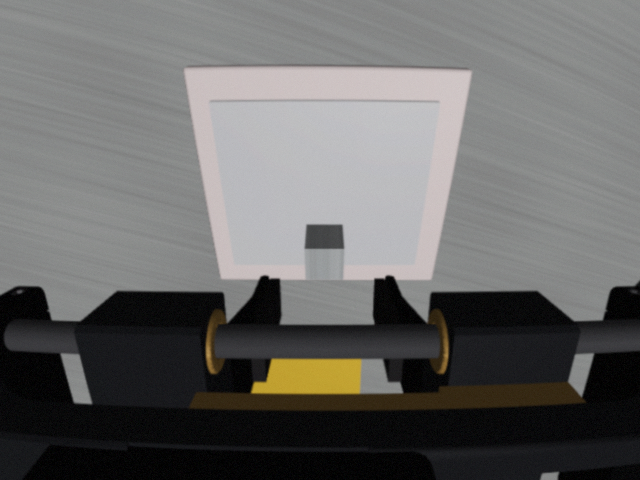

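Run:
```python
from ov import *
st=status.read_state()
R=Rpsi(25); tip=bw(.0205,0,.095)
p,RR=plan(st["position"],st["tcp_rot"],rep(tip,R),R,-0.56,n=20,acc=2)
print(ik(rep(tip,R),R,[0,27,108,-18,20,120],M))
```

```text
[[0.49,-0.59,-0.35,-0.01,0.2,0.16,-0.56],[0.48,-0.6,-0.33,-0.01,0.2,0.16,-0.56],[0.48,-0.61,-0.32,-0.01,0.2,0.16,-0.56],[0.47,-0.62,-0.3,-0.01,0.2,0.16,-0.56],[0.47,-0.64,-0.29,-0.01,0.2,0.17,-0.56],[0.46,-0.65,-0.27,-0.01,0.2,0.16,-0.56],[0.45,-0.66,-0.26,-0.01,0.21,0.17,-0.56],[0.44,-0.67,-0.24,-0.01,0.2,0.16,-0.56],[0.42,-0.69,-0.23,-0.01,0.21,0.17,-0.56],[0.41,-0.7,-0.21,-0.01,0.2,0.16,-0.56],[0.4,-0.71,-0.2,-0.01,0.21,0.16,-0.56],[0.39,-0.72,-0.19,-0.01,0.2,0.17,-0.56]]
[[0.37,-0.73,-0.17,-0.01,0.21,0.16,-0.56],[0.36,-0.74,-0.16,-0.01,0.21,0.17,-0.56],[0.34,-0.75,-0.15,-0.01,0.2,0.16,-0.56],[0.33,-0.76,-0.14,-0.02,0.21,0.17,-0.56],[0.31,-0.77,-0.13,-0.01,0.2,0.16,-0.56],[0.29,-0.78,-0.13,-0.02,0.21,0.17,-0.56],[0.27,-0.78,-0.12,-0.01,0.2,0.16,-0.56],[0.25,-0.79,-0.11,-0.02,0.21,0.17,-0.56]]
end [0.6    0.0709 0.1504] err [-0.     -0.0001  0.    ] [ 0.0053 -0.04   -0.0342]
(array([ -0.3595,  24.4352, 107.5073, -14.6979,  24.4608, 116.5229]), np.float64(1.0145534288349459e-11))
```

>>> {"name": "send_rows", "arguments": {"moves": [[0.49,-0.59,-0.35,-0.01,0.2,0.16,-0.56],[0.48,-0.6,-0.33,-0.01,0.2,0.16,-0.56],[0.48,-0.61,-0.32,-0.01,0.2,0.16,-0.56],[0.47,-0.62,-0.3,-0.01,0.2,0.16,-0.56],[0.47,-0.64,-0.29,-0.01,0.2,0.17,-0.56],[0.46,-0.65,-0.27,-0.01,0.2,0.16,-0.56],[0.45,-0.66,-0.26,-0.01,0.21,0.17,-0.56],[0.44,-0.67,-0.24,-0.01,0.2,0.16,-0.56],[0.42,-0.69,-0.23,-0.01,0.21,0.17,-0.56],[0.41,-0.7,-0.21,-0.01,0.2,0.16,-0.56],[0.4,-0.71,-0.2,-0.01,0.21,0.16,-0.56],[0.39,-0.72,-0.19,-0.01,0.2,0.17,-0.56]]}}

```text
time_s: 24.85
position: [0.5265, -0.0734, 0.1121]
tcp_rot: [[0.989, -0.035, 0.141], [-0.028, -0.998, -0.05], [0.143, 0.046, -0.989]]
force: [-0.2, 0.1, 0.1]
opening: 0.784
```

>>> {"name": "send_rows", "arguments": {"moves": [[0.37,-0.73,-0.17,-0.01,0.21,0.16,-0.56],[0.36,-0.74,-0.16,-0.01,0.21,0.17,-0.56],[0.34,-0.75,-0.15,-0.01,0.2,0.16,-0.56],[0.33,-0.76,-0.14,-0.02,0.21,0.17,-0.56],[0.31,-0.77,-0.13,-0.01,0.2,0.16,-0.56],[0.29,-0.78,-0.13,-0.02,0.21,0.17,-0.56],[0.27,-0.78,-0.12,-0.01,0.2,0.16,-0.56],[0.25,-0.79,-0.11,-0.02,0.21,0.17,-0.56],[0,0,0,0,0,0,-0.56],[0,0,0,0,0,0,-0.56]]}}

```text
time_s: 26.1
position: [0.5993, 0.0711, 0.1499]
tcp_rot: [[0.877, -0.255, 0.407], [-0.232, -0.967, -0.107], [0.421, -0.001, -0.907]]
force: [-1.2, 0.0, 0.2]
opening: 0.781
```

```bash
cat > disc.py <<'E'
from ov import *
def look(fn,s,y=0,h=.002,n=4,hand=-.56,rd=.028):
    st=status.read_state(); c=vision.capture("wrist");T=pose(c,st);im=c["img"][:,:,::-1].copy()
    B=boxR(PB)
    for ss,r in((.0205,.028),(-.0295,.020)):
        a=np.linspace(0,2*np.pi,60); P=np.array([bw(ss+r*np.cos(t),y+r*np.sin(t),.012) for t in a])
        cv2.polylines(im,[np.round(proj(c,T,P)).astype(int)],True,(0,0,255),1)
    cv2.imwrite(fn,im)
    R=Rpsi(25); tip=rep(bw(s,y,h),R); print(st["time_s"],st["opening"],st["force"],"to go (tool)",st["tcp_rot"].T@(tip-st["position"]),"rot",Ro.from_matrix(st["tcp_rot"].T@R).as_rotvec(degrees=True))
    for nm in("large_center","small_center"):
        for l in models.landmark_of("wrist",nm)[:2]:
            d=dep(c,T,l["point"]); q=B.T@(d-np.r_[PB[:2],.09]); print(nm,np.round(l["point"]),round(l["confidence"],2),"s,y,h",q@S,q[1],q@N)
    return st,c,T
E
python3 -c "
from disc import *
look('pics/w10.png',.0205)"
```

```text
26.1 0.7811878769402703 [-1.2388  0.0319  0.2461] to go (tool) [ 0.001  -0.      0.0929] rot [-0.0385  0.1037 -0.0663]
large_center [326. 238.] 0.65 s,y,h 0.02222316876409259 0.0018226499096335076 0.01139780442196612
small_center [328. 305.] 0.73 s,y,h -0.028313925413830886 0.0005314158513839821 0.011762708573496547
```

View pics/w10.png

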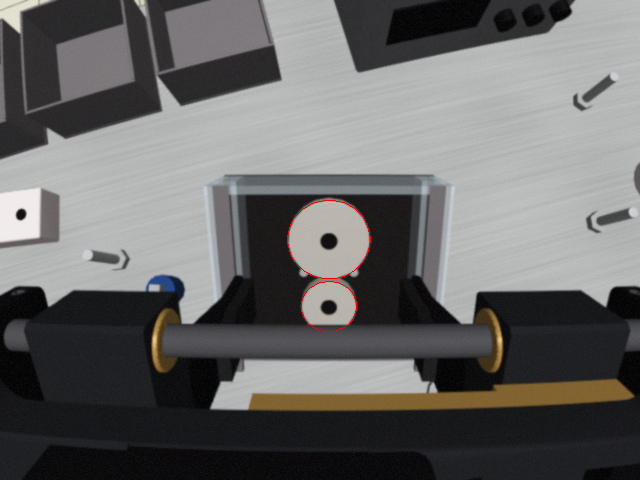

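>>> {"name": "send_rows", "arguments": {"moves": [[0.02,0,0.8,0,0.01,0,-0.56],[0.02,0,0.8,0,0,-0.01,-0.56],[0,0,0.8,0,0,0,-0.56],[0,0,0.6,0,0,0,-0.56],[0,0,0.3,0,0,0,-0.56],[0,0,0,0,0,0,-0.56],[0,0,0,0,0,0,-0.56]]}}

```text
time_s: 27.12
position: [0.6344, 0.062, 0.0761]
tcp_rot: [[0.876, -0.254, 0.41], [-0.23, -0.967, -0.107], [0.424, -0.0, -0.906]]
force: [-0.0, -0.3, -0.2]
opening: 0.781
```

```bash
python3 -c "
from disc import *
st,c,T=look('pics/w11.png',.0205)
# fingertip depth
for u in (225,232,238,244,420,414,408): 
  for v in (272,278,284,290): print(u,v,st['tcp_rot'].T@(dep(c,T,np.array([u,v],float))-st['position']))
"
```

```text
27.125 0.7810932102746841 [-0.0189 -0.2649 -0.2142] to go (tool) [-0.0009  0.      0.0107] rot [-0.0331 -0.0721  0.0221]
large_center [327. 293.] 0.83 s,y,h 0.021512370669781386 0.0009047056445376084 0.011540914732113394
small_center [326. 378.] 0.69 s,y,h -0.026436742724662052 0.0014159697448572236 0.011670744749578455
225 272 [ 0.0058 -0.0525 -0.0247]
225 278 [ 0.0026 -0.0528 -0.0247]
225 284 [-0.0007 -0.053  -0.0248]
225 290 [-0.0039 -0.0532 -0.0251]
232 272 [ 0.0059 -0.0489 -0.0247]
232 278 [ 0.0028 -0.0491 -0.0251]
232 284 [ 0.0102 -0.0427 -0.0493]
232 290 [ 0.01   -0.0413 -0.0549]
238 272 [ 0.0058 -0.0459 -0.0246]
238 278 [ 0.0101 -0.0416 -0.0424]
238 284 [ 0.0099 -0.0402 -0.0486]
238 290 [ 0.0089 -0.0394 -0.0525]
244 272 [ 0.0061 -0.0427 -0.0251]
244 278 [ 0.0032 -0.0427 -0.0261]
244 284 [ 0.0088 -0.0381 -0.0461]
244 290 [ 0.0086 -0.0369 -0.0519]
420 272 [ 0.0058  0.0458 -0.0244]
420 278 [ 0.0104  0.0411 -0.0429]
420 284 [ 0.0103  0.0397 -0.0493]
420 290 [ 0.0102  0.0383 -0.0553]
414 272 [ 0.0061  0.0426 -0.0249]
414 278 [ 0.0106  0.0383 -0.0432]
414 284 [ 0.0093  0.0376 -0.0469]
414 290 [ 0.0087  0.0365 -0.0519]
408 272 [ 0.006   0.0396 -0.0248]
408 278 [ 0.0088  0.0366 -0.0389]
408 284 [ 0.0087  0.0352 -0.0457]
408 290 [ 0.0089  0.0338 -0.0523]
```

View pics/w11.png

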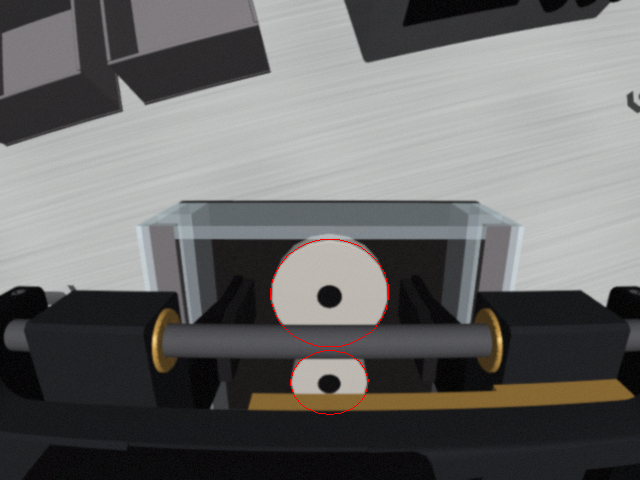

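>>> {"name": "send_rows", "arguments": {"moves": [[-0.02,0,0.15,0,0,0,-0.56],[-0.02,0,0.15,0,0,0,-0.56],[0,0,0.12,0,0,0,-0.56],[0,0,0,0,0,0,-0.56]]}}

```text
time_s: 27.78
position: [0.6376, 0.0609, 0.0652]
tcp_rot: [[0.877, -0.254, 0.409], [-0.23, -0.967, -0.107], [0.423, 0.0, -0.906]]
force: [-0.3, -0.0, 0.2]
opening: 0.779
```

```bash
python3 -c "
from disc import *
look('pics/w12.png',.0205)"
```

```text
27.775 0.7787936025911092 [-0.3305 -0.0142  0.1915] to go (tool) [ 0.0007 -0.0001 -0.0007] rot [-0.012   0.0031  0.0285]
large_center [327. 298.] 0.78 s,y,h 0.022912229743165525 0.0010765924011282967 0.011957018062186396
small_center [328. 389.] 0.89 s,y,h -0.025694392333395325 0.0002180445835375588 0.011878446866739887
```

Close on the large disc.

>>> {"name": "send_rows", "arguments": {"moves": [[0,0,0,0,0,0,-0.2],[0,0,0,0,0,0,-0.2],[0,0,0,0,0,0,1],[0,0,0,0,0,0,1],[0,0,0,0,0,0,1],[0,0,0,0,0,0,1]]}}

```text
time_s: 28.68
position: [0.6377, 0.0606, 0.0658]
tcp_rot: [[0.876, -0.254, 0.409], [-0.23, -0.967, -0.108], [0.423, 0.0, -0.906]]
force: [-0.1, -3.8, 2.0]
opening: 0.635
```

>>> {"name": "send_rows", "arguments": {"moves": [[0,0,-0.1,0,0,0,1],[0,0,-0.2,0,0,0,1],[0,0,-0.3,0,0,0,1],[0,0,0,0,0,0,1]]}}

```text
time_s: 29.18
position: [0.6311, 0.0632, 0.0798]
tcp_rot: [[0.876, -0.254, 0.41], [-0.23, -0.967, -0.107], [0.423, -0.001, -0.906]]
force: [0.4, -0.7, -1.6]
opening: 0.631
```

```bash
python3 -c "
from disc import *
st,c,T=look('pics/w13.png',.0205)"
```

```text
29.175 0.6312436083586073 [ 0.4471 -0.6889 -1.5839] to go (tool) [0.0007 0.0004 0.0155] rot [-0.0505 -0.0494  0.0395]
large_center [324. 299.] 0.93 s,y,h 0.02236272809252219 0.0026125734761803594 0.02747006893481422
small_center [329. 369.] 0.96 s,y,h -0.02608498939863588 0.0001792390808820798 0.011952044008821978
```

View pics/w13.png

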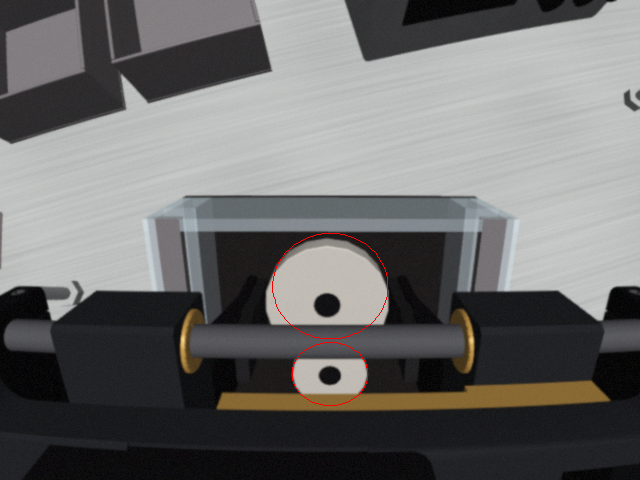

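Run:
```python
from ov import *
t=vision.capture("top");T=pose(t)
for x in models.masks_of("top","plate_top")[:2]:
    mk=x["mask"]; uv=np.argwhere(mk)[:,::-1].astype(np.float32); (u,s,a)=cv2.minAreaRect(uv); print(x["confidence"],u,s,uv.mean(0),atz(t,T,uv.mean(0),.008),atz(t,T,np.array(u),.008))
s=vision.capture("side");Ts=pose(s)
for x in models.masks_of("side","plate_top")[:2]:
    uv=np.argwhere(x["mask"])[:,::-1].astype(np.float32);print("side",x["confidence"],uv.mean(0),x["extent"],atz(s,Ts,uv.mean(0),.006))
B=boxR(PB);g=np.array([.6377,.0606,.0658]); l=B.T@(g-np.r_[PB[:2],.09]); print("rep TCP at grasp s,y,h",l@S,l[1],l@N)
st=status.read_state();c=vision.capture("wrist");Tw=pose(c,st)
for v in (250,260,270,280): 
    d=st["tcp_rot"].T@(dep(c,Tw,np.array([327,v],float))-st["position"]);print(v,d)
R1=Rdown(PB[2])
for z in(-.02,.06): print([np.round(x,1) for x in ik(np.array([.467,.286,z]),R1,[24,40,90,0,50,120],M)])
```

```text
0.76 (225.5, 230.0) (34.0, 33.0) [225.5005 230.0283] [[0.4722 0.286  0.008 ]] [[0.4722 0.286  0.008 ]]
side 0.88 [299.6667 348.7607] [284.3, 329.1, 316.7, 365.2] [[0.4721 0.2887 0.006 ]]
rep TCP at grasp s,y,h 0.020246270969252664 -0.00045216058467512234 -0.03614185038244089
250 [ 0.0254 -0.0011 -0.0475]
260 [ 0.0209 -0.0011 -0.0475]
270 [ 0.0163 -0.0011 -0.0477]
280 [ 0.0114 -0.0011 -0.0474]
[array([ 19.8,  42.4, 101.3,  -0. ,  36.2, 124.5]), np.float64(0.0)]
[array([ 19.8,  34.5,  99.4,  -0. ,  46.1, 124.5]), np.float64(0.0)]
```

Run:
```python
from ov import *
st=status.read_state();R=st["tcp_rot"]
p,RR=plan(st["position"],R,st["position"]-R[:,2]*.085,R,1,n=5)
plan(p,RR,[.4725,.287,.037],Rdown(PB[2]),1,n=14)
```

```text
[[0.0,-0.0,-0.68,0.0,0.0,0.0,1],[0.0,-0.0,-0.68,0.0,0.0,0.0,1],[0.0,-0.0,-0.68,0.0,0.0,0.0,1],[0.0,-0.0,-0.68,0.0,0.0,0.0,1],[0.0,-0.0,-0.68,0.0,0.0,0.0,1]]
end [0.5967 0.0718 0.1561] err [ 0. -0. -0.] [0. 0. 0.]
[[-0.6,-0.5,0.1,-0.0,-0.18,0.0,1],[-0.59,-0.5,0.12,-0.0,-0.18,0.0,1],[-0.59,-0.51,0.13,-0.0,-0.18,0.0,1],[-0.58,-0.5,0.15,-0.0,-0.18,0.0,1],[-0.58,-0.51,0.17,-0.0,-0.18,0.0,1],[-0.57,-0.5,0.19,-0.0,-0.18,0.0,1],[-0.57,-0.51,0.21,-0.0,-0.18,0.0,1],[-0.56,-0.5,0.22,-0.0,-0.18,0.0,1],[-0.56,-0.51,0.24,-0.0,-0.18,0.0,1],[-0.55,-0.5,0.26,-0.0,-0.18,0.0,1],[-0.54,-0.51,0.28,-0.0,-0.18,0.0,1],[-0.53,-0.5,0.29,-0.0,-0.17,0.0,1]]
[[-0.52,-0.51,0.31,-0.0,-0.18,0.0,1],[-0.5,-0.5,0.33,-0.0,-0.17,0.0,1]]
end [0.4725 0.2869 0.037 ] err [ 0.     -0.0001 -0.    ] [-0.0094 -0.0192  0.0302]
```

>>> {"name": "send_rows", "arguments": {"moves": [[0,0,-0.68,0,0,0,1],[0,0,-0.68,0,0,0,1],[0,0,-0.68,0,0,0,1],[0,0,-0.68,0,0,0,1],[0,0,-0.68,0,0,0,1],[0,0,0,0,0,0,1]]}}

```text
time_s: 30.32
position: [0.5972, 0.072, 0.1582]
tcp_rot: [[0.875, -0.254, 0.412], [-0.23, -0.967, -0.107], [0.426, -0.001, -0.905]]
force: [1.0, 0.5, -1.4]
opening: 0.63
```

>>> {"name": "send_rows", "arguments": {"moves": [[-0.6,-0.5,0.1,0,-0.18,0,1],[-0.59,-0.5,0.12,0,-0.18,0,1],[-0.59,-0.51,0.13,0,-0.18,0,1],[-0.58,-0.5,0.15,0,-0.18,0,1],[-0.58,-0.51,0.17,0,-0.18,0,1],[-0.57,-0.5,0.19,0,-0.18,0,1],[-0.57,-0.51,0.21,0,-0.18,0,1],[-0.56,-0.5,0.22,0,-0.18,0,1],[-0.56,-0.51,0.24,0,-0.18,0,1],[-0.55,-0.5,0.26,0,-0.18,0,1],[-0.54,-0.51,0.28,0,-0.18,0,1],[-0.53,-0.5,0.29,0,-0.17,0,1]]}}

```text
time_s: 31.82
position: [0.4897, 0.2572, 0.0537]
tcp_rot: [[0.965, -0.254, 0.058], [-0.254, -0.967, -0.015], [0.06, -0.0, -0.998]]
force: [-0.3, -0.6, -0.8]
opening: 0.631
```

>>> {"name": "send_rows", "arguments": {"moves": [[-0.52,-0.51,0.31,0,-0.18,0,1],[-0.5,-0.5,0.33,0,-0.17,0,1],[0,0,0,0,0,0,1],[0,0,0,0,0,0,1]]}}

```text
time_s: 32.33
position: [0.4727, 0.2868, 0.0371]
tcp_rot: [[0.967, -0.254, 0.001], [-0.254, -0.967, -0.0], [0.001, -0.0, -1.0]]
force: [-1.6, -0.0, -2.2]
opening: 0.631
```

```bash
cat > pl.py <<'E'
from ov import *
import sys
def circ(uv,c,T,z): # fit circle to edge points on plane z
    P=atz(c,T,uv,z)[:,:2]; A=np.c_[2*P,np.ones(len(P))]; x=np.linalg.lstsq(A,(P**2).sum(1),rcond=None)[0]; return x[:2],np.sqrt(x[2]+x[:2]@x[:2])
st=status.read_state();c=vision.capture("wrist");T=pose(c,st)
print(st["time_s"],st["position"],st["force"],st["opening"],st["tcp_rot"][:,2])
im=c["img"][:,:,::-1].copy(); cv2.imwrite(sys.argv[1],im)
for nm in("plate_top","large_center","small_center"):
    for l in models.landmark_of("wrist",nm)[:1]:
        print(nm,np.round(l["point"]),round(l["confidence"],2),dep(c,T,l["point"]))
E
python3 pl.py pics/w14.png
```

```text
32.325 [0.4727 0.2868 0.0371] [-1.6302 -0.043  -2.1522] 0.6310795881384721 [ 0.0008 -0.0002 -1.    ]
plate_top [325. 252.] 0.59 [0.4968 0.2823 0.0845]
large_center [329. 300.] 0.61 [0.4749 0.2864 0.0847]
```

View pics/w14.png

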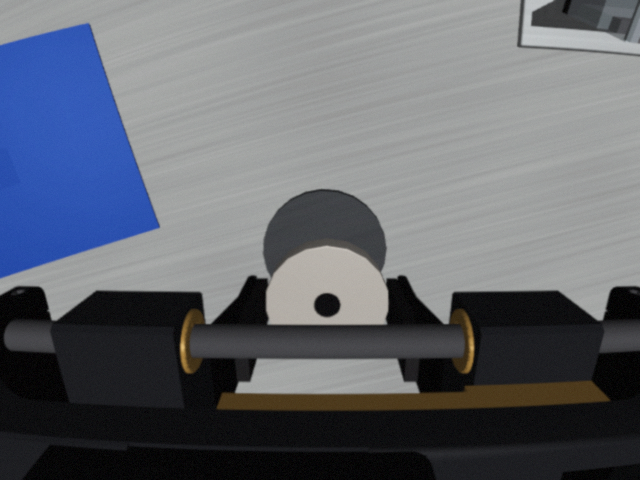

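```bash
cat > circ.py <<'E'
from ov import *
def circ(P):
    A=np.c_[2*P,np.ones(len(P))]; x=np.linalg.lstsq(A,(P**2).sum(1),rcond=None)[0]; return x[:2],np.sqrt(x[2]+x[:2]@x[:2])
def arc(c,T,lo,hi,box,z,up=True,R=None):
    """first row from top in each column where gray crosses into [lo,hi]"""
    g=cv2.cvtColor(c["img"],cv2.COLOR_RGB2GRAY); g=cv2.GaussianBlur(g,(3,3),0); x0,y0,x1,y1=box; pts=[]
    for x in range(x0,x1):
        col=g[y0:y1,x]; ok=(col>=lo)&(col<=hi)
        ok2=ok[:-3]&ok[1:-2]&ok[2:-1]
        k=np.argmax(ok2)
        if ok2.any() and k>0: pts.append((x,y0+k))
    P=atz(c,T,np.array(pts,float),z)[:,:2]
    if R is None: return circ(P),len(pts)
    r=least_squares(lambda q:np.linalg.norm(P-q,axis=1)-R,P.mean(0),loss="soft_l1",f_scale=.0007); return r.x,np.abs(r.fun).mean(),len(pts)
E
python3 - <<'E'
from circ import *
st=status.read_state();c=vision.capture("wrist");T=pose(c,st)
g=cv2.cvtColor(c["img"],cv2.COLOR_RGB2GRAY); print(g[180:330:6,327])
print("plate",arc(c,T,40,110,(275,170,376,240),.008),arc(c,T,40,110,(275,170,376,240),.008,R=.040))
print("disc",arc(c,T,190,240,(275,225,380,300),.0845),arc(c,T,190,240,(275,225,380,300),.0845,R=.028))
E
```

```text
[158 161  60  65  63  68  68  67  68  67  75 176 178 179 179 177 177 177
 178  19  15  16  18 161 129]
plate ((array([0.4741, 0.2892]), np.float64(0.03813469798694605)), 101) (array([0.4721, 0.2897]), np.float64(0.00025407662025287223), 101)Traceback (most recent call last):
  File "<stdin>", line 5, in <module>
  File "circ.py", line 12, in arc
    P=atz(c,T,np.array(pts,float),z)[:,:2]
      ~~~^^^^^^^^^^^^^^^^^^^^^^^^^^^
  File "h.py", line 12, in atz
    o,d=ray(c,T,uv); return o+d*((z-o[2])/d[:,2])[:,None]
        ~~~^^^^^^^^
  File "h.py", line 8, in ray
    p=cv2.undistortPoints(np.array(uv,float).reshape(-1,1,2),K(c),np.array(c["distortion"])).reshape(-1,2)
      ~~~~~~~~~~~~~~~~~~~^^^^^^^^^^^^^^^^^^^^^^^^^^^^^^^^^^^^^^^^^^^^^^^^^^^^^^^^^^^^^^^^^^^
cv2.error: OpenCV(4.12.0) /io/opencv/modules/calib3d/src/undistort.dispatch.cpp:347: error: (-215:Assertion failed) CV_IS_MAT(_src) && CV_IS_MAT(_dst) && (_src->rows == 1 || _src->cols == 1) && (_dst->rows == 1 || _dst->cols == 1) && _src->cols + _src->rows - 1 == _dst->rows + _dst->cols - 1 && (CV_MAT_TYPE(_src->type) == CV_32FC2 || CV_MAT_TYPE(_src->type) == CV_64FC2) && (CV_MAT_TYPE(_dst->type) == CV_32FC2 || CV_MAT_TYPE(_dst->type) == CV_64FC2) in function 'cvUndistortPointsInternal'
```

Run:
```python
from circ import *
st=status.read_state();c=vision.capture("wrist");T=pose(c,st)
for z in(.0845,):
    print("disc",arc(c,T,165,200,(280,225,376,300),z),arc(c,T,150,200,(280,225,376,300),z,R=.028))
# hole
h=atz(c,T,np.array([[327.,305]]),.0845);print("hole",h)
print(st["position"])
```

```text
disc ((array([0.4736, 0.2874]), np.float64(0.026252969452988675)), 96) (array([0.5226, 0.274 ]), np.float64(0.003960241840493051), 96)
hole [[0.4725 0.2876 0.0845]]
[0.4729 0.2866 0.0374]
```

>>> {"name": "send_rows", "arguments": {"moves": [[0,-0.04,0.6,0,0,0,1],[0,-0.04,0.7,0,0,0,1],[0,0,0.6,0,0,0,1],[0,0,0.3,0,0,0,1],[0,0,0.14,0,0,0,1],[0,0,0,0,0,0,1],[0,0,0,0,0,0,1]]}}

```text
time_s: 33.5
position: [0.4736, 0.289, -0.021]
tcp_rot: [[0.967, -0.254, 0.002], [-0.254, -0.967, 0.0], [0.001, -0.001, -1.0]]
force: [0.3, 0.4, -1.0]
opening: 0.633
```

```bash
python3 pl.py pics/w15.png
```

```text
33.5 [ 0.4736  0.289  -0.021 ] [ 0.3362  0.3813 -1.0281] 0.6328907946619144 [ 0.0016  0.0004 -1.    ]
large_center [326. 302.] 0.64 [0.475  0.29   0.0267]
```

View pics/w15.png

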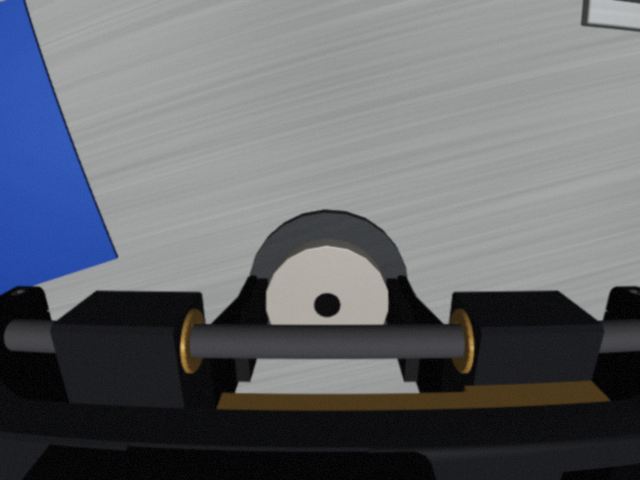

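Run:
```python
from circ import *
st=status.read_state();c=vision.capture("wrist");T=pose(c,st)
print("plate",arc(c,T,40,110,(262,195,396,262),.008),arc(c,T,40,110,(262,195,396,262),.008,R=.040))
print("hole",atz(c,T,np.array([[327.,305]]),.0267),st["position"])
```

```text
plate ((array([0.4715, 0.2898]), np.float64(0.04043401850064854)), 134) (array([0.4719, 0.2897]), np.float64(0.0005127473659232142), 134)
hole [[0.4733 0.2899 0.0267]] [ 0.4734  0.2889 -0.021 ]
```

>>> {"name": "send_rows", "arguments": {"moves": [[0,0,0.08,0,0,0,1],[0,0,0.08,0,0,0,1],[0,0,0.04,0,0,0,1],[0,0,0,0,0,0,1]]}}

```text
time_s: 34.25
position: [0.473, 0.2888, -0.0266]
tcp_rot: [[0.967, -0.254, 0.0], [-0.254, -0.967, -0.0], [0.0, 0.0, -1.0]]
force: [0.1, 0.1, -1.4]
opening: 0.629
```

Centred within ~1.5 mm; ~1.5 mm left to go down.

>>> {"name": "send_rows", "arguments": {"moves": [[-0.04,0,0.03,0,0,0,1],[0,0,0.03,0,0,0,1],[0,0,0,0,0,0,1]]}}

```text
time_s: 34.62
position: [0.472, 0.2891, -0.0278]
tcp_rot: [[0.967, -0.254, 0.0], [-0.254, -0.967, -0.0], [0.0, -0.0, -1.0]]
force: [-0.9, 0.6, 0.7]
opening: 0.633
```

```bash
python3 pl.py pics/w16.png
```

```text
34.625 [ 0.472   0.2891 -0.0278] [-0.8908  0.6367  0.7111] 0.6334291716288445 [ 0.0004 -0.     -1.    ]
large_center [328. 301.] 0.65 [0.4738 0.2894 0.0197]
```

>>> {"name": "send_rows", "arguments": {"moves": [[0,0,0.02,0,0,0,1],[0,0,0.02,0,0,0,1],[0,0,0,0,0,0,1]]}}

```text
time_s: 35.2
position: [0.472, 0.2891, -0.0279]
tcp_rot: [[0.967, -0.254, 0.001], [-0.254, -0.967, 0.0], [0.001, -0.0, -1.0]]
force: [-1.5, -0.2, 8.0]
opening: 0.632
```

>>> {"name": "send_rows", "arguments": {"moves": [[0,0,0,0,0,0,-0.55],[0,0,0,0,0,0,-0.55],[0,0,0,0,0,0,-0.55],[0,0,-0.2,0,0,0,-0.55],[0,0,-0.8,0,0,0,-0.55],[0,0,-0.9,0,0,0,-0.55],[0,0,-0.9,0,0,0,-0.55],[0,0,0,0,0,0,-0.55]]}}

```text
time_s: 36.2
position: [0.4737, 0.2897, 0.0427]
tcp_rot: [[0.967, -0.254, 0.005], [-0.254, -0.967, 0.002], [0.004, -0.003, -1.0]]
force: [0.2, -0.9, -0.3]
opening: 0.772
```

```bash
python3 pl.py pics/w17.png
python3 - <<'E'
from circ import *
st=status.read_state();c=vision.capture("wrist");T=pose(c,st)
for nm in("plate_top","large_center"):
  for x in models.masks_of("wrist",nm)[:1]: 
    uv=np.argwhere(x["mask"])[:,::-1].mean(0); print(nm,uv,atz(c,T,uv,.02 if nm[0]=="l" else .008))
R=Rpsi(25); tip=bw(-.0295,0,.095)
p=st["position"]; p,RR=plan(p,st["tcp_rot"],p+[0,0,.06],st["tcp_rot"],-.3,n=3)
plan(p,RR,rep(tip,R),R,-0.3,n=14)
print([np.round(ik(rep(bw(-.0295,0,h),R),R,[0,28,113,-26,15,129],M)[0],1) for h in(.095,.003)])
E
```

```text
36.2 [0.4737 0.2897 0.0427] [ 0.1548 -0.9021 -0.299 ] 0.7720253061702812 [ 0.0047  0.0015 -1.    ]
plate_top [326. 249.] 0.36 [0.4764 0.2906 0.0201]
large_center [328. 253.] 0.86 [0.4735 0.2898 0.0199]
plate_top [326.774  237.1543] [[0.4786 0.288  0.008 ]]
large_center [325.524  250.1382] [[0.4743 0.29   0.02  ]]
[[-0.0,0.0,-0.8,0.0,0.0,0.0,-0.3],[-0.0,0.0,-0.8,0.0,0.0,0.0,-0.3],[-0.0,0.0,-0.8,0.0,0.0,0.0,-0.3]]
end [0.4714 0.2888 0.1002] err [ 0.0001  0.     -0.    ] [0. 0. 0.]
[[0.38,0.51,-0.08,0.0,0.18,0.0,-0.3],[0.39,0.51,-0.07,0.0,0.18,0.0,-0.3],[0.39,0.51,-0.06,0.0,0.18,0.0,-0.3],[0.39,0.51,-0.05,0.0,0.18,0.0,-0.3],[0.39,0.51,-0.03,0.0,0.18,0.0,-0.3],[0.39,0.51,-0.02,0.0,0.18,0.0,-0.3],[0.39,0.51,-0.01,0.0,0.18,0.0,-0.3],[0.39,0.51,0.0,0.0,0.18,0.0,-0.3],[0.39,0.51,0.02,0.0,0.18,0.0,-0.3],[0.39,0.51,0.03,0.0,0.18,0.0,-0.3],[0.39,0.5,0.04,0.0,0.18,0.0,-0.3],[0.39,0.51,0.05,0.0,0.18,0.0,-0.3]]
[[0.39,0.5,0.06,0.0,0.17,0.0,-0.3],[0.39,0.51,0.08,0.0,0.18,0.0,-0.3]]
end [0.5561 0.0825 0.1291] err [-0.     -0.     -0.0001] [ 0.0328 -0.0482  0.0475]
[array([  1.2,  24.3, 114. , -21.2,  18.8, 124.7]), array([ -0.2,  35.7, 112.5, -39.5,   9.6, 142.4])]
```

View pics/w17.png

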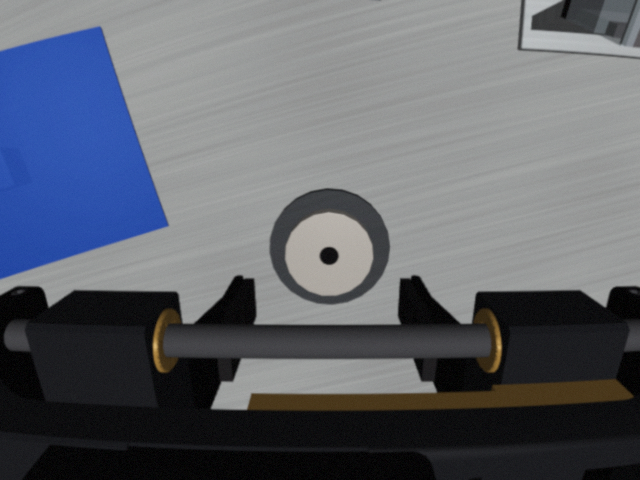

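Run:
```python
from circ import *
st=status.read_state();c=vision.capture("wrist");T=pose(c,st)
print("hole",atz(c,T,np.array([[328.5,255.5]]),.02))
R=Rpsi(20); tip=bw(-.0295,0,.095)
p=st["position"]; p,RR=plan(p,st["tcp_rot"],p+[0,0,.06],st["tcp_rot"],-.3,n=3)
plan(p,RR,rep(tip,R),R,-0.3,n=14)
print([np.round(ik(rep(bw(-.0295,0,h),R),R,[0,28,113,-26,15,129],M)[0],1) for h in(.095,.003)])
```

```text
hole [[0.4705 0.2891 0.02  ]]
[[-0.0,0.0,-0.8,0.0,0.0,0.0,-0.3],[-0.0,0.0,-0.8,0.0,0.0,0.0,-0.3],[-0.0,0.0,-0.8,0.0,0.0,0.0,-0.3]]
end [0.4716 0.2889 0.1002] err [ 0.0001  0.     -0.    ] [0. 0. 0.]
[[0.37,0.51,-0.08,0.0,0.14,0.0,-0.3],[0.38,0.51,-0.07,0.0,0.14,0.0,-0.3],[0.38,0.51,-0.06,0.0,0.14,0.0,-0.3],[0.38,0.51,-0.05,0.0,0.14,0.0,-0.3],[0.38,0.51,-0.04,0.0,0.14,0.0,-0.3],[0.38,0.51,-0.03,0.0,0.14,0.0,-0.3],[0.38,0.51,-0.02,0.0,0.15,0.0,-0.3],[0.38,0.51,-0.01,0.0,0.14,0.0,-0.3],[0.38,0.51,-0.01,0.0,0.15,0.0,-0.3],[0.38,0.51,0.0,0.0,0.14,0.0,-0.3],[0.39,0.51,0.02,0.0,0.15,0.0,-0.3],[0.38,0.5,0.02,0.0,0.14,0.0,-0.3]]
[[0.39,0.51,0.03,0.0,0.15,0.0,-0.3],[0.38,0.5,0.05,0.0,0.14,0.0,-0.3]]
end [0.5532 0.0834 0.1279] err [ 0.      0.0001 -0.    ] [0.0346 0.0493 0.0452]
[array([  0.3,  24.4, 110.5, -11.6,  26.1, 114.7]), array([ -0.9,  35.4, 109.1, -16.5,  16.7, 118.9])]
```

>>> {"name": "send_rows", "arguments": {"moves": [[0,0,-0.8,0,0,0,-0.3],[0,0,-0.8,0,0,0,-0.3],[0,0,-0.8,0,0,0,-0.3],[0.37,0.51,-0.08,0,0.14,0,-0.3],[0.38,0.51,-0.07,0,0.14,0,-0.3],[0.38,0.51,-0.06,0,0.14,0,-0.3],[0.38,0.51,-0.05,0,0.14,0,-0.3],[0.38,0.51,-0.04,0,0.14,0,-0.3],[0.38,0.51,-0.03,0,0.14,0,-0.3]]}}

```text
time_s: 37.72
position: [0.5074, 0.1997, 0.1129]
tcp_rot: [[0.956, -0.254, 0.143], [-0.252, -0.967, -0.038], [0.148, -0.0, -0.989]]
force: [-0.4, 0.2, 0.2]
opening: 0.652
```

>>> {"name": "send_rows", "arguments": {"moves": [[0.38,0.51,-0.02,0,0.15,0,-0.3],[0.38,0.51,-0.01,0,0.14,0,-0.3],[0.38,0.51,-0.01,0,0.15,0,-0.3],[0.38,0.51,0,0,0.14,0,-0.3],[0.39,0.51,0.02,0,0.15,0,-0.3],[0.38,0.5,0.02,0,0.14,0,-0.3],[0.39,0.51,0.03,0,0.15,0,-0.3],[0.38,0.5,0.05,0,0.14,0,-0.3],[0,0,0,0,0,0,-0.3],[0,0,0,0,0,0,-0.3]]}}

```text
time_s: 38.98
position: [0.5537, 0.0835, 0.1288]
tcp_rot: [[0.909, -0.254, 0.331], [-0.239, -0.967, -0.087], [0.343, -0.0, -0.939]]
force: [0.7, -0.6, -0.8]
opening: 0.65
```

```bash
sed -i 's/R=Rpsi(25); tip=rep(bw(s,y,h),R)/R=Rpsi(psi); tip=rep(bw(s,y,h),R)/; s/rd=.028)/psi=25)/' disc.py; python3 -c "
from disc import *
st,c,T=look('pics/w18.png',-.0295,h=.003,psi=20)
R=Rpsi(20);plan(st['position'],st['tcp_rot'],rep(bw(-.0295,0,.016),R),R,-.3,n=5)"
```

```text
38.975 0.6497569712403272 [ 0.7209 -0.585  -0.8463] to go (tool) [0.0072 0.0004 0.0923] rot [-0.0222 -0.0324  0.0081]
small_center [330. 230.] 0.89 s,y,h -0.02783515232398535 -0.0002060071051134303 0.011668579306499331
[[0.05,0.0,0.63,-0.0,-0.0,0.0,-0.3],[0.05,0.0,0.64,-0.0,-0.0,0.0,-0.3],[0.05,0.01,0.63,-0.0,-0.0,0.0,-0.3],[0.05,0.0,0.64,-0.0,-0.0,0.0,-0.3],[0.04,0.01,0.63,-0.0,-0.0,0.0,-0.3]]
end [0.5853 0.0747 0.0564] err [-0.0002 -0.0001  0.0001] [-0.0222 -0.0324  0.0081]
```

View pics/w18.png

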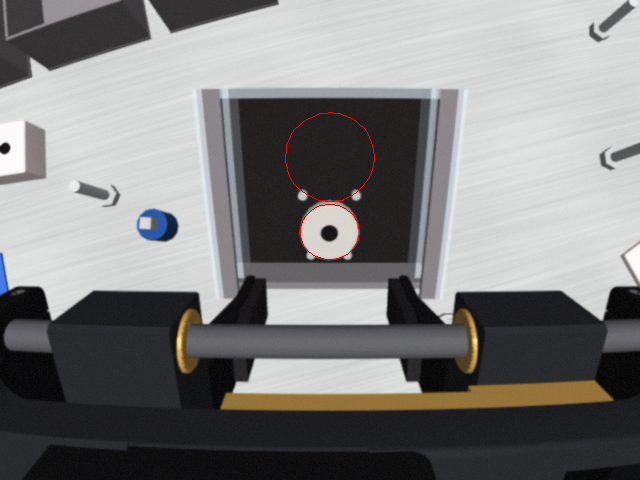

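>>> {"name": "send_rows", "arguments": {"moves": [[0.05,0,0.63,0,0,0,-0.3],[0.05,0,0.64,0,0,0,-0.3],[0.05,0.01,0.63,0,0,0,-0.3],[0.05,0,0.64,0,0,0,-0.3],[0.04,0.01,0.63,0,0,0,-0.3],[0,0,0,0,0,0,-0.3],[0,0,0,0,0,0,-0.3]]}}

```text
time_s: 40.0
position: [0.5852, 0.0748, 0.0564]
tcp_rot: [[0.909, -0.254, 0.331], [-0.239, -0.967, -0.087], [0.342, -0.0, -0.94]]
force: [-0.4, 0.1, 0.1]
opening: 0.653
```

```bash
python3 -c "
from disc import *
st,c,T=look('pics/w19.png',-.0295,h=.003,psi=20)
R=Rpsi(20);plan(st['position'],st['tcp_rot'],rep(bw(-.0295,0,.003),R),R,-.3,n=3)"
```

```text
40.0 0.6530010663138243 [-0.3564  0.1223  0.0938] to go (tool) [ 0.0013 -0.0001  0.0131] rot [-0.0191 -0.0263  0.0231]
small_center [327. 284.] 0.57 s,y,h -0.026386471958967653 0.0009261341391871833 0.011771561070497833
[[0.02,-0.0,0.17,-0.0,-0.0,0.0,-0.3],[0.02,-0.0,0.18,-0.0,-0.0,0.0,-0.3],[0.01,-0.0,0.17,-0.0,-0.0,0.0,-0.3]]
end [0.5907 0.0733 0.0446] err [-0.0001 -0.0001  0.    ] [-0.0191 -0.0263  0.0231]
```

View pics/w19.png

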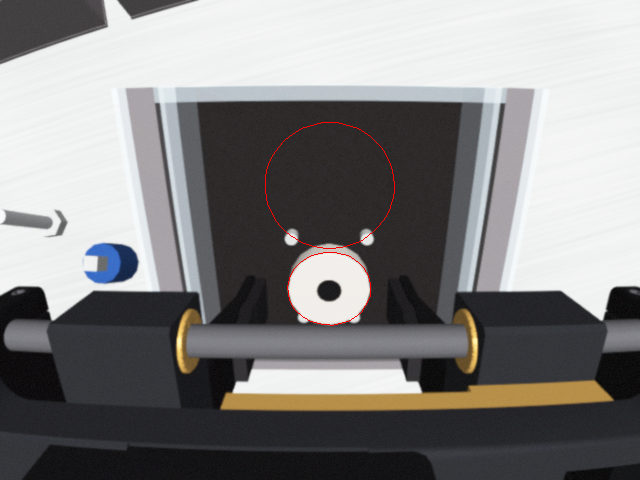

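>>> {"name": "send_rows", "arguments": {"moves": [[0.02,0,0.17,0,0,0,-0.3],[0.02,0,0.18,0,0,0,-0.3],[0.01,0,0.17,0,0,0,-0.3],[0,0,0,0,0,0,-0.3],[0,0,0,0,0,0,0],[0,0,0,0,0,0,1],[0,0,0,0,0,0,1],[0,0,0,0,0,0,1],[0,0,0,0,0,0,1],[0,0,0,0,0,0,1]]}}

```text
time_s: 41.4
position: [0.5908, 0.0731, 0.0448]
tcp_rot: [[0.909, -0.254, 0.331], [-0.239, -0.967, -0.087], [0.343, -0.0, -0.939]]
force: [-1.4, -2.8, 1.0]
opening: 0.446
```

```bash
python3 -c "
from disc import *
st,c,T=look('pics/w20.png',-.0295,h=.003,psi=20); np.save('gs.npy',st['position']);np.save('gsR.npy',st['tcp_rot'])
R=st['tcp_rot'];print('N in tool',R.T@(boxR(PB)@N))"
```

```text
41.4 0.44627776971385275 [-1.4075 -2.8468  0.962 ] to go (tool) [-0.0001 -0.0003  0.0002] rot [-0.009  -0.0415  0.0231]
small_center [326. 237.] 0.69 s,y,h -0.0015418832605516232 0.001321341070453221 -0.0003851714939725664
small_center [327. 300.] 0.64 s,y,h -0.027384581199843896 0.0009193906864354819 0.011802543302423843
N in tool [-0.0864 -0.0002 -0.9962]
```

>>> {"name": "send_rows", "arguments": {"moves": [[-0.01,0,-0.1,0,0,0,1],[-0.02,0,-0.2,0,0,0,1],[-0.03,0,-0.3,0,0,0,1],[-0.06,0,-0.68,0,0,0,1],[-0.06,0,-0.68,0,0,0,1],[-0.06,0,-0.68,0,0,0,1],[-0.06,0,-0.68,0,0,0,1],[-0.06,0,-0.68,0,0,0,1],[0,0,0,0,0,0,1]]}}

```text
time_s: 42.68
position: [0.5498, 0.0844, 0.1372]
tcp_rot: [[0.908, -0.254, 0.334], [-0.239, -0.967, -0.087], [0.345, -0.001, -0.939]]
force: [0.6, -0.1, -1.3]
opening: 0.447
```

```bash
cat > sm.py <<'E'
from circ import *
Rd=boxR(PB)@np.c_[S,[0,1,0],N]
def smallT():
    Rt=np.load("gsR.npy");g=np.load("gs.npy"); return Rd.T@Rt, Rd.T@(g-bw(-.0295,0,0))
E
python3 - <<'E'
from sm import *
st=status.read_state();c=vision.capture("wrist");T=pose(c,st);cv2.imwrite("pics/w21.png",c["img"][:,:,::-1])
print(st["time_s"],st["opening"],st["force"])
A,b=smallT(); print("tool in disc",b)
for v in(270,280): print("top in tool",st["tcp_rot"].T@(dep(c,T,np.array([327.,v]))-st["position"]))
# predicted disc bottom centre, in tool
print("pred disc bottom in tool",-A.T@b,"top",-A.T@(b-[0,0,.012]))
Rl=boxR(PB); R1=Rl@A; tgt=np.array([.4710,.2893,.020+.055]); p1=tgt+Rl@b
print(p1,R1[:,2],[np.round(x,1) for x in ik(p1,R1,[20,35,100,0,45,124],M)])
plan(st["position"],st["tcp_rot"],p1,R1,1,n=14)
E
```

```text
42.675 0.44666445673264416 [ 0.6301 -0.0746 -1.2663]
tool in disc [-0.0032 -0.0003 -0.0347]
top in tool [ 0.0166 -0.001  -0.0484]
top in tool [ 0.0115 -0.001  -0.0475]
pred disc bottom in tool [ 0.0002 -0.0003 -0.0348] top [-0.0009 -0.0003 -0.0468]
[0.4679 0.2898 0.0403] [-0.0835  0.0222 -0.9962] [array([ 18.4,  37.7,  96.6,   3.6,  49.9, 120.7]), np.float64(0.0)]
[[-0.45,-0.51,0.13,-0.0,-0.18,0.0,1],[-0.44,-0.51,0.14,-0.0,-0.18,0.0,1],[-0.44,-0.51,0.16,-0.0,-0.18,0.0,1],[-0.43,-0.51,0.17,-0.0,-0.18,0.0,1],[-0.43,-0.51,0.19,-0.0,-0.18,0.0,1],[-0.42,-0.51,0.2,-0.0,-0.18,0.0,1],[-0.42,-0.51,0.21,-0.0,-0.18,0.0,1],[-0.41,-0.51,0.23,-0.0,-0.18,0.0,1],[-0.4,-0.51,0.24,-0.0,-0.18,0.0,1],[-0.39,-0.5,0.25,-0.0,-0.18,0.0,1],[-0.39,-0.51,0.26,-0.0,-0.18,0.0,1],[-0.38,-0.5,0.28,-0.0,-0.18,0.0,1]]
[[-0.37,-0.51,0.28,-0.0,-0.18,0.0,1],[-0.35,-0.5,0.3,-0.0,-0.18,0.0,1]]
end [0.4679 0.2898 0.0403] err [ 0.0001 -0.0001  0.    ] [-0.0428  0.0494  0.0315]
```

View pics/w21.png

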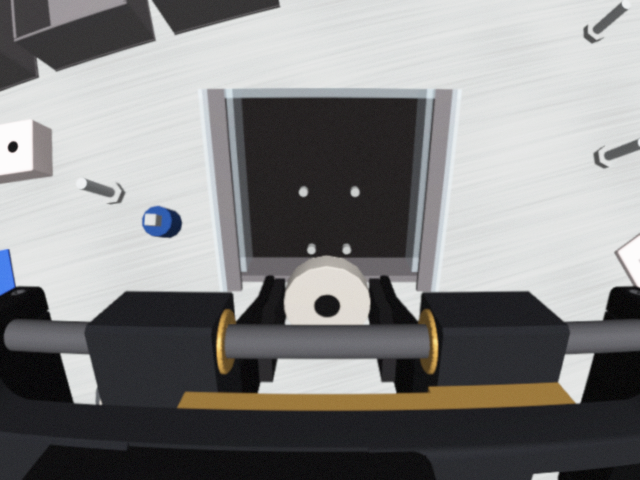

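>>> {"name": "send_rows", "arguments": {"moves": [[-0.45,-0.51,0.13,0,-0.18,0,1],[-0.44,-0.51,0.14,0,-0.18,0,1],[-0.44,-0.51,0.16,0,-0.18,0,1],[-0.43,-0.51,0.17,0,-0.18,0,1],[-0.43,-0.51,0.19,0,-0.18,0,1],[-0.42,-0.51,0.2,0,-0.18,0,1],[-0.42,-0.51,0.21,0,-0.18,0,1],[-0.41,-0.51,0.23,0,-0.18,0,1],[-0.4,-0.51,0.24,0,-0.18,0,1],[-0.39,-0.5,0.25,0,-0.18,0,1],[-0.39,-0.51,0.26,0,-0.18,0,1],[-0.38,-0.5,0.28,0,-0.18,0,1]]}}

```text
time_s: 44.22
position: [0.4786, 0.2614, 0.052]
tcp_rot: [[0.967, -0.254, -0.028], [-0.254, -0.967, 0.008], [-0.029, -0.0, -1.0]]
force: [-0.2, 0.7, 0.5]
opening: 0.445
```

>>> {"name": "send_rows", "arguments": {"moves": [[-0.37,-0.51,0.28,0,-0.18,0,1],[-0.35,-0.5,0.3,0,-0.18,0,1],[0,0,0,0,0,0,1],[0,0,0,0,0,0,1]]}}

```text
time_s: 44.72
position: [0.4673, 0.2894, 0.0388]
tcp_rot: [[0.963, -0.254, -0.087], [-0.253, -0.967, 0.023], [-0.09, 0.0, -0.996]]
force: [0.3, -0.0, -0.8]
opening: 0.441
```

```bash
cat > sm2.py <<'E'
from sm import *
import sys
st=status.read_state();c=vision.capture("wrist");T=pose(c,st);cv2.imwrite(sys.argv[1],c["img"][:,:,::-1])
A,b=smallT(); Rq=st["tcp_rot"]@A.T; dc=st["position"]-Rq@b
print(st["time_s"],st["opening"],st["force"],"disc bottom pred",dc,"axis",Rq[:,2])
for u,v in((327,270),(327,285),(305,285),(350,285)): print("px",u,v,dep(c,T,np.array([u,v],float)))
E
python3 sm2.py pics/w22.png
```

```text
44.725 0.44149979532655625 [ 0.2612 -0.0359 -0.7819] disc bottom pred [0.4706 0.2889 0.0734] axis [ 0.0036 -0.0006  1.    ]
px 327 270 [0.4876 0.2851 0.0845]
px 327 285 [0.4803 0.287  0.0844]
px 305 285 [0.4828 0.2964 0.0845]
px 350 285 [0.4779 0.2771 0.0847]
```

View pics/w22.png

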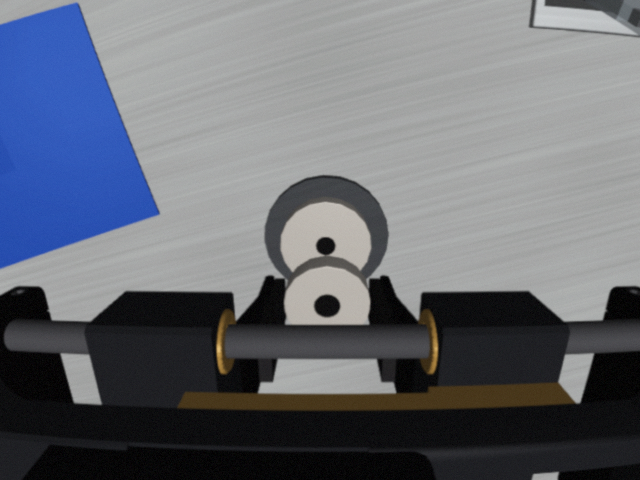

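Run:
```python
from sm import *
st=status.read_state();c=vision.capture("wrist");T=pose(c,st)
g=cv2.cvtColor(c["img"],cv2.COLOR_RGB2GRAY)
for nm,(x0,y0,x1,y1),z in(("large",(310,232,342,258),.02),("small",(308,290,346,322),.0845)):
    m=(g[y0:y1,x0:x1]<80).astype(np.uint8); n,lab,stt,cen=cv2.connectedComponentsWithStats(m); k=1+np.argmax(stt[1:,4]); uv=cen[k]+[x0,y0]; print(nm,uv,stt[k],atz(c,T,uv,z))
print("down in tool",st["tcp_rot"].T@[0,0,-1])
for l in models.landmark_of("wrist","large_center")+models.landmark_of("wrist","small_center"): print(l["point"],l["confidence"])
```

```text
large [325.2174 245.7708] [  6   6  19  18 253] [[0.472  0.2902 0.02  ]]
small [326.7701 305.5149] [  7   5  25  22 435] [[0.4701 0.2896 0.0845]]
down in tool [0.0899 0.     0.996 ]
[321.8, 242.7] 0.69
[325.0, 235.1] 0.42
[327.0, 300.6] 0.89
```

>>> {"name": "send_rows", "arguments": {"moves": [[0.08,-0.02,0.5,0,0,0,1],[0.07,-0.02,0.5,0,0,0,1],[0.04,0,0.5,0,0,0,1],[0.03,0,0.3,0,0,0,1],[0,0,0,0,0,0,1],[0,0,0,0,0,0,1]]}}

```text
time_s: 45.68
position: [0.4692, 0.2903, -0.0064]
tcp_rot: [[0.963, -0.254, -0.087], [-0.253, -0.967, 0.023], [-0.09, -0.0, -0.996]]
force: [0.5, 0.3, -0.5]
opening: 0.446
```

```bash
python3 sm2.py pics/w23.png;  python3 - <<'E'
from sm import *
im=cv2.imread("pics/w23.png"); cv2.imwrite("pics/w23z.png",cv2.resize(im[180:340,230:430],None,fx=4,fy=4,interpolation=cv2.INTER_CUBIC))
E
```

```text
45.675 0.44586028024956387 [ 0.4748  0.3174 -0.4563] disc bottom pred [0.4725 0.2897 0.0282] axis [ 0.0031 -0.0011  1.    ]
px 327 270 [0.4898 0.2858 0.0399]
px 327 285 [0.4824 0.2878 0.0396]
px 305 285 [0.4853 0.297  0.0404]
px 350 285 [0.4797 0.278  0.0393]
```

View pics/w23z.png

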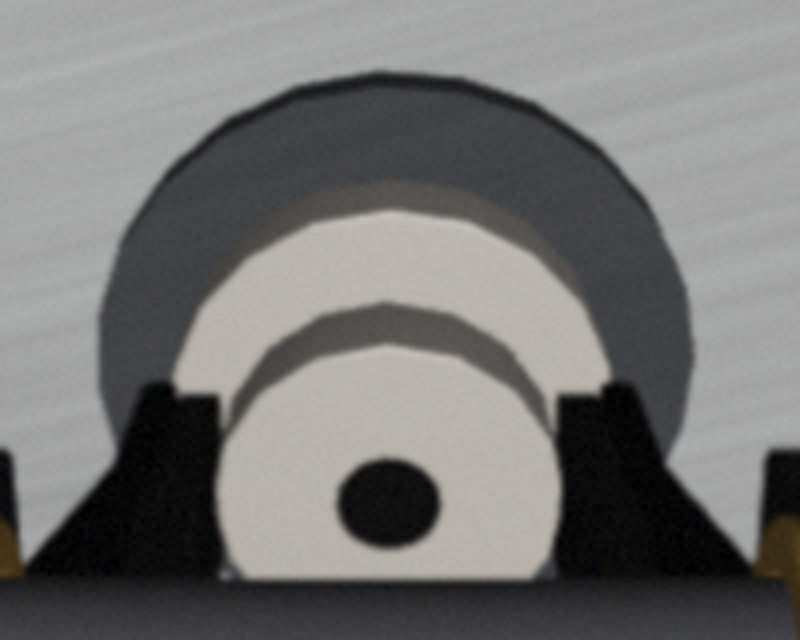

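Run:
```python
from sm import *
st=status.read_state();c=vision.capture("wrist");T=pose(c,st)
g=cv2.cvtColor(c["img"],cv2.COLOR_RGB2GRAY); print(g[196:300:3,327])
def a2(box,z,R,thr):
    gg=cv2.GaussianBlur(g,(3,3),0).astype(int);x0,y0,x1,y1=box;pts=[]
    for x in range(x0,x1):
        col=gg[y0:y1,x]; k=np.where((col[:-1]<thr)&(col[1:]>=thr))[0]
        if len(k): j=k[0]; pts.append((x,y0+j+(thr-col[j])/(col[j+1]-col[j])))
    P=atz(c,T,np.array(pts),z)[:,:2]
    r=least_squares(lambda q:np.linalg.norm(P-q,axis=1)-R,P.mean(0)-[.02,0],loss="soft_l1",f_scale=.0005);return r.x,np.abs(r.fun).mean(),len(pts)
print("large",a2((285,215,374,262),.020,.028,150)); print("small",a2((295,258,360,285),.0398,.020,150))
```

```text
[166  33  59  67  67  65  67  68  68  67  78  84 134 183 183 182 181 183
 181 181  94  82  85 107 184 180 180 182 181 182 179 182 178  51  14]
large (array([0.4716, 0.2902]), np.float64(0.0001563740231317569), 89)
small (array([0.4719, 0.2906]), np.float64(0.00011950877143721934), 65)
```

Offset under 1 mm; lower.

>>> {"name": "send_rows", "arguments": {"moves": [[0.01,0,0.1,0,0,0,1],[0.01,0,0.1,0,0,0,1],[0,0,0.06,0,0,0,1],[0,0,0,0,0,0,1]]}}

```text
time_s: 46.28
position: [0.4688, 0.2901, -0.0132]
tcp_rot: [[0.963, -0.254, -0.087], [-0.253, -0.967, 0.023], [-0.09, 0.0, -0.996]]
force: [0.2, 1.2, -0.4]
opening: 0.449
```

>>> {"name": "send_rows", "arguments": {"moves": [[0,0,0.03,0,0,0,1],[0,0,0.03,0,0,0,1],[0,0,0,0,0,0,1]]}}

```text
time_s: 46.65
position: [0.4688, 0.2902, -0.0143]
tcp_rot: [[0.963, -0.254, -0.087], [-0.253, -0.967, 0.023], [-0.09, -0.0, -0.996]]
force: [-0.7, 0.2, 1.9]
opening: 0.447
```

```bash
python3 sm2.py pics/w24.png
```

```text
46.65 0.4472870613859065 [-0.722   0.2474  1.9487] disc bottom pred [0.4721 0.2897 0.0204] axis [ 0.0034 -0.001   1.    ]
px 327 270 [0.4891 0.2859 0.0314]
px 327 285 [0.4821 0.2877 0.0318]
px 305 285 [0.4844 0.2971 0.0316]
px 350 285 [0.4795 0.2779 0.0317]
```

>>> {"name": "send_rows", "arguments": {"moves": [[0,0,0.02,0,0,0,1],[0,0,0,0,0,0,1]]}}

```text
time_s: 46.95
position: [0.4688, 0.2902, -0.0144]
tcp_rot: [[0.963, -0.254, -0.087], [-0.253, -0.967, 0.023], [-0.09, -0.0, -0.996]]
force: [-0.2, 0.0, 5.4]
opening: 0.445
```

>>> {"name": "send_rows", "arguments": {"moves": [[0,0,0,0,0,0,-0.25],[0,0,0,0,0,0,-0.25],[0,0,0,0,0,0,-0.25],[0,0,-0.2,0,0,0,-0.25],[0,0,-0.8,0,0,0,-0.25],[0,0,-0.9,0,0,0,-0.25],[0,0,-0.9,0,0,0,-0.25],[0,0,-0.8,0,0,0,-0.25],[0,0,0,0,0,0,-0.25],[0,0,0,0,0,0,-0.25]]}}

```text
time_s: 48.2
position: [0.476, 0.288, 0.0741]
tcp_rot: [[0.963, -0.254, -0.088], [-0.253, -0.967, 0.023], [-0.091, 0.0, -0.996]]
force: [-0.5, 0.0, -0.5]
opening: 0.627
```

Run:
```python
from sm import *
st=status.read_state();c=vision.capture("wrist");T=pose(c,st);print(st["time_s"],st["force"],st["opening"])
im=c["img"][:,:,::-1]; cv2.imwrite("pics/w25.png",im)
t=vision.capture("top");cv2.imwrite("pics/t3.png",t["img"][:,:,::-1]); s=vision.capture("side");cv2.imwrite("pics/s7.png",s["img"][:,:,::-1])
def q(nm,z):
  for x in models.masks_of("wrist",nm)[:1]:
    print(nm,x["confidence"],x["extent"])
q("large_center",.02);q("small_center",.032)
for nm in("large_center","small_center"):
  for l in models.landmark_of("wrist",nm)[:1]: print(nm,l["point"],dep(c,T,l["point"]))
```

```text
48.2 [-0.4897  0.0081 -0.4896] 0.6270399639607006
large_center 0.84 [285.9, 195.8, 367.2, 273.2]
small_center 0.64 [297.1, 212.5, 354.7, 270.3]
small_center [325.6, 242.0] [0.4736 0.2906 0.0321]
```

View pics/w25.png

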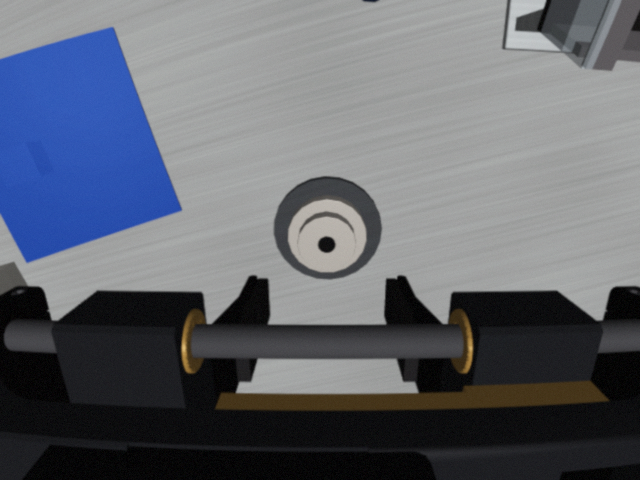

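View pics/t3.png

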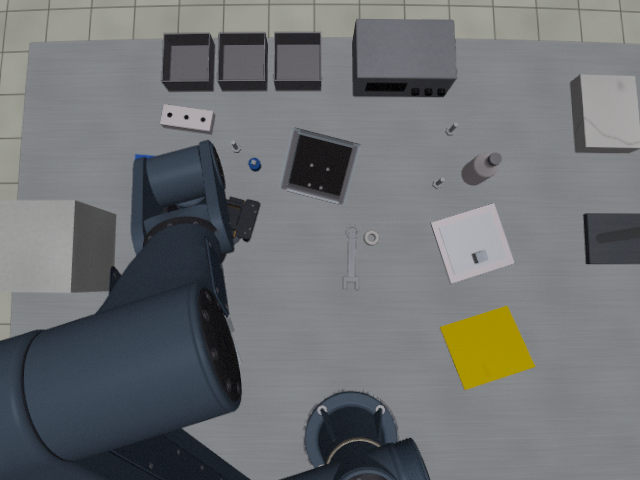

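View pics/s7.png

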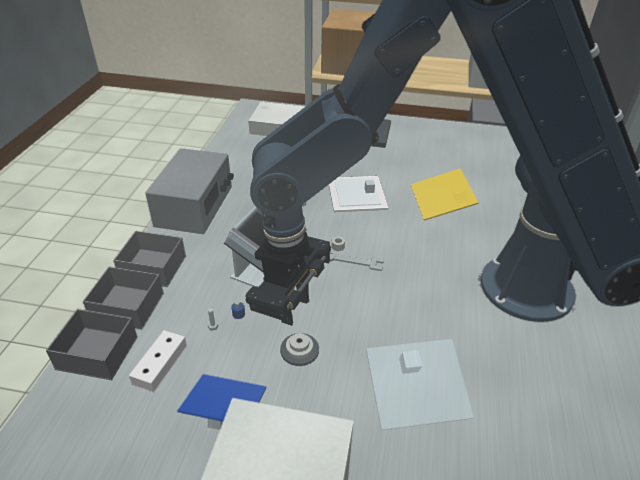

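```bash
python3 -c "
from rig import bot,status
print(status.read_state()['qvel']); print(bot.hand_in())"
```

```text
[ 0.07617024 -0.16989385 -0.17519226 -0.04944896  0.11358552 -0.11040599]
the job is handed in; nothing more can be done
None
```

I handed the job in at about 48 s of the 64 s allowed. The lid is on the white pad, and both spacers are stacked on the steel plate. No verdict came back.

- **Lid:** I lifted it about 8.5 mm square to the floor, slid it about 148 mm down the slope and laid it grip up. Depth readings on its top face after release put it flat at 11.3–11.7 mm (12 mm expected). The arm's pose at the moment of release put its middle within 1 mm of my measured pad centre, and the wrist picture shows it evenly inside the pad edge.
- **Large spacer:** It sat about 1–2 mm off the plate's centre after release, with its top at 20 mm as expected.
- **Small spacer:** It was under 1 mm from the large one's centre just before I lowered it. After release, its top read 32.1 mm (32 mm expected), and the wrist picture shows it centred.
- **Bystanders:** In the last top and side pictures the bolts, adapter, spanner, bushing and bottle stand where they did at the start. I judged this by eye and did not measure it. The arm was clear of everything.

**What failed or disagreed on the way:**
- **Missed grasp:** The first attempt on the lid's grip closed on air. The wrist depth picture showed the real fingertips about 38 mm behind the reported TCP, so I allowed for that from then on.
- **Reach limit:** A trial with the tool square to the slope ran into the last joint's limit, so I slid the lid with the tool tilted only 8 degrees.
- **Calibration:** The first box position, from the top and side cameras, was about 3 mm off the wrist camera's. I used the wrist fit.

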